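Hang the coated copper plates on the drying rail

TASK

Hang every copper plate up to dry: for each plate take a hanger from the wooden block and hook it over the drying rail, then hook the plate into that hanger's lower loop. Leave all the plates hanging still, upright and not touching each other. The coating is soft, so handle the plates gently, with a grip of about 30 N and never more than 50 N, and leave the jars, cans and other things on the table alone.

Things in the scene. Friction and masses are not known exactly. Their poses are not given: they have to be found in the camera images.
- rail_mid (a point): Middle of the drying rail's centre line: a fixed steel bar 10 mm thick, 270 mm above the table, running 200 mm to either side along this point's y axis, carried only by a 16 mm post at each end (282 mm tall, on a foot 120 x 40 x 12 mm). The point's x axis is level and points away from the robot, z up.
- block: Fixed wooden block 60 x 200 x 36 mm (x, y, z) that holds the four hangers upright, each with its lowest 30 mm in a slot, 50 mm apart along the block's y axis. Origin at the centre of its underside.
- hanger1: Hanger of bent steel strip, 26 mm wide (y), 134 mm tall, 60 g, top hook and lower loop; in its slot it leans up to 8 degrees. Origin at its very bottom, z up, x towards the hook's open mouth (away from the robot at the start). Grip tab on top: black plastic, 8 mm thick (x) and 26 mm wide (y), z = 96 to 134 mm, x = 0. All four hangers are alike.
- hanger2: Hanger like hanger1. Its lower loop: a round cross bar 8 mm thick along y at x = 0, z = 4 mm, under a window 20 mm wide (y) and 40 mm high (z = 8 to 48 mm), open front and back; a level strip closes the window above (z = 48 to 52 mm) and a shank runs up from it on the -x side to the hook.
- hanger3: Hanger like hanger1. Its top hook: a V-shaped roof, inner peak at x = 0, z = 94 mm, legs 22 mm apart inside; the tip on the +x side ends at z = 76 mm. A bar enters the mouth from +x between z = 52 and 76 mm; then the hanger is lowered until the roof rests on the bar.
- hanger4: Hanger like hanger1. Hooked on the rail, a hanger's origin lies 86 mm below the rail's centre line; while empty it leans up to 5 degrees and swings freely along x, but its roof keeps it square to the rail. It stays where along the rail it was put.
- plate1: Copper etching plate in a carrier, about 250 g, 146 mm tall, standing on a steel foot 76 x 70 x 8 mm (x, y, z); copper 6 mm thick, 66 mm wide; top bar up to z = 100 mm. Origin at the centre of the foot's underside, z up, x away from the handle. All four plates are alike; one may be absent.
- plate1_hook (a point): Inner peak of plate1's hook; hung on a hanger's loop it lies about 6 mm above the centre of the cross bar, 10 mm above the hanger's origin.
- plate2: Plate like plate1 (may be absent). Its handle: wood, 12 mm thick (y), 20 mm high (z = 82 to 102 mm), level towards -x up to x = -86 mm. Hold it near its end (x = -72 mm, z = 92 mm, closing along y): there a gripper from above clears the hanger and rail over the hook.
- plate2_hook (a point): Inner peak of plate2's hook; hung on a hanger's loop it lies about 6 mm above the centre of the cross bar, 10 mm above the hanger's origin.
- plate3: Plate like plate1 (may be absent). Its hook, on top: steel strip 10 mm wide, V-shaped roof with inner peak at x = -3 mm, z = 140 mm, legs 22 mm apart inside; the tip on the +x side ends at z = 122 mm. A bar enters the mouth from +x between z = 102 and 122 mm.
- plate3_hook (a point): Inner peak of plate3's hook; hung on a hanger's loop it lies about 6 mm above the centre of the cross bar, 10 mm above the hanger's origin.
- plate4: Plate like plate1 (may be absent). To hang one: bring its hook's tip through the loop's window in the +x direction, then lower it about 23 mm on to the cross bar; it hangs balanced and upright, its foot about 53 mm above the table. Plates 100 mm apart along the rail stay clear of each other.
- plate4_hook (a point): Inner peak of plate4's hook; hung on a hanger's loop it lies about 6 mm above the centre of the cross bar, 10 mm above the hanger's origin.
- jar: Empty glass jar, 70 mm wide, 100 mm tall. Not part of the job. Origin at the centre of its underside.
- varnish: Small amber jar, 48 mm wide, 55 mm tall, beside the block. Not part of the job. Origin at the centre of its underside.
- roller: Ink roller lying on the table, roll 40 mm thick and 90 mm long, with a wooden handle. Not part of the job. Origin at the centre of its underside.
- inkdish: Shallow white dish, 80 mm wide, 22 mm tall, flat on the table in front of or under the rail. Not part of the job. Origin at the centre of its underside.
- resin: Amber jar with a red cap, 56 mm wide, 60 mm tall, beside the plates. Not part of the job. Origin at the centre of its underside.
Things that resemble listed ones, but are neither listed nor needed, are in the scene too. Leave any green look-alike of the hanger2 alone.

How it is judged:
At the end, for the whole second after the job is handed in: Each plate hangs by its hook in a hanger's lower loop (peak within 20 mm of its bottom), that hanger by its hook on the rail (its bottom 74 to 96 mm below the rail, within 30 mm sideways); both lean under 0.25 rad; plates are 30 mm clear of the table, at rest (0.1 m/s), not touching one another (((distance between plate1_hook and hanger1 below 0.02 m and contact force between plate1 and hanger1 above 0.3 N and x of hanger1 in the frame of rail_mid between -0.03 and 0.03 m and z of hanger1 in the frame of rail_mid between -0.096 and -0.074 m and angle between hanger1's own z axis and vertical below 0.25 rad) or (distance between plate1_hook and hanger2 below 0.02 m and contact force between plate1 and hanger2 above 0.3 N and x of hanger2 in the frame of rail_mid between -0.03 and 0.03 m and z of hanger2 in the frame of rail_mid between -0.096 and -0.074 m and angle between hanger2's own z axis and vertical below 0.25 rad) or (distance between plate1_hook and hanger3 below 0.02 m and contact force between plate1 and hanger3 above 0.3 N and x of hanger3 in the frame of rail_mid between -0.03 and 0.03 m and z of hanger3 in the frame of rail_mid between -0.096 and -0.074 m and angle between hanger3's own z axis and vertical below 0.25 rad) or (distance between plate1_hook and hanger4 below 0.02 m and contact force between plate1 and hanger4 above 0.3 N and x of hanger4 in the frame of rail_mid between -0.03 and 0.03 m and z of hanger4 in the frame of rail_mid between -0.096 and -0.074 m and angle between hanger4's own z axis and vertical below 0.25 rad)) and height (world z) of each of plate1, plate2, plate3, plate4 above 0.03 m and angle between each of plate1, plate2, plate3, plate4's own z axis and vertical below 0.25 rad and linear speed of each of plate1, plate2, plate3, plate4 below 0.1 m/s and contact force between plate1 and plate2 below 0.05 N and contact force between each of plate1, plate2 and plate3 below 0.05 N and contact force between each of plate1, plate2, plate3 and plate4 below 0.05 N and ((distance between plate2_hook and hanger1 below 0.02 m and contact force between plate2 and hanger1 above 0.3 N and x of hanger1 in the frame of rail_mid between -0.03 and 0.03 m and z of hanger1 in the frame of rail_mid between -0.096 and -0.074 m and angle between hanger1's own z axis and vertical below 0.25 rad) or (distance between plate2_hook and hanger2 below 0.02 m and contact force between plate2 and hanger2 above 0.3 N and x of hanger2 in the frame of rail_mid between -0.03 and 0.03 m and z of hanger2 in the frame of rail_mid between -0.096 and -0.074 m and angle between hanger2's own z axis and vertical below 0.25 rad) or (distance between plate2_hook and hanger3 below 0.02 m and contact force between plate2 and hanger3 above 0.3 N and x of hanger3 in the frame of rail_mid between -0.03 and 0.03 m and z of hanger3 in the frame of rail_mid between -0.096 and -0.074 m and angle between hanger3's own z axis and vertical below 0.25 rad) or (distance between plate2_hook and hanger4 below 0.02 m and contact force between plate2 and hanger4 above 0.3 N and x of hanger4 in the frame of rail_mid between -0.03 and 0.03 m and z of hanger4 in the frame of rail_mid between -0.096 and -0.074 m and angle between hanger4's own z axis and vertical below 0.25 rad)) and ((distance between plate3_hook and hanger1 below 0.02 m and contact force between plate3 and hanger1 above 0.3 N and x of hanger1 in the frame of rail_mid between -0.03 and 0.03 m and z of hanger1 in the frame of rail_mid between -0.096 and -0.074 m and angle between hanger1's own z axis and vertical below 0.25 rad) or (distance between plate3_hook and hanger2 below 0.02 m and contact force between plate3 and hanger2 above 0.3 N and x of hanger2 in the frame of rail_mid between -0.03 and 0.03 m and z of hanger2 in the frame of rail_mid between -0.096 and -0.074 m and angle between hanger2's own z axis and vertical below 0.25 rad) or (distance between plate3_hook and hanger3 below 0.02 m and contact force between plate3 and hanger3 above 0.3 N and x of hanger3 in the frame of rail_mid between -0.03 and 0.03 m and z of hanger3 in the frame of rail_mid between -0.096 and -0.074 m and angle between hanger3's own z axis and vertical below 0.25 rad) or (distance between plate3_hook and hanger4 below 0.02 m and contact force between plate3 and hanger4 above 0.3 N and x of hanger4 in the frame of rail_mid between -0.03 and 0.03 m and z of hanger4 in the frame of rail_mid between -0.096 and -0.074 m and angle between hanger4's own z axis and vertical below 0.25 rad)) and ((distance between plate4_hook and hanger1 below 0.02 m and contact force between plate4 and hanger1 above 0.3 N and x of hanger1 in the frame of rail_mid between -0.03 and 0.03 m and z of hanger1 in the frame of rail_mid between -0.096 and -0.074 m and angle between hanger1's own z axis and vertical below 0.25 rad) or (distance between plate4_hook and hanger2 below 0.02 m and contact force between plate4 and hanger2 above 0.3 N and x of hanger2 in the frame of rail_mid between -0.03 and 0.03 m and z of hanger2 in the frame of rail_mid between -0.096 and -0.074 m and angle between hanger2's own z axis and vertical below 0.25 rad) or (distance between plate4_hook and hanger3 below 0.02 m and contact force between plate4 and hanger3 above 0.3 N and x of hanger3 in the frame of rail_mid between -0.03 and 0.03 m and z of hanger3 in the frame of rail_mid between -0.096 and -0.074 m and angle between hanger3's own z axis and vertical below 0.25 rad) or (distance between plate4_hook and hanger4 below 0.02 m and contact force between plate4 and hanger4 above 0.3 N and x of hanger4 in the frame of rail_mid between -0.03 and 0.03 m and z of hanger4 in the frame of rail_mid between -0.096 and -0.074 m and angle between hanger4's own z axis and vertical below 0.25 rad))).
It fails at once if a plate gripped or pressed by the fingers with more than 50 N a finger (100 N over both) (contact force between the fingers and plate1 above 100 N or contact force between the fingers and plate2 above 100 N or contact force between the fingers and plate3 above 100 N or contact force between the fingers and plate4 above 100 N).
It fails at once if one of the other things on the table shifted over 40 mm or knocked over (distance of any of jar, varnish, roller, inkdish, resin from where it was at the start of the episode above 0.04 m or angle between any of jar, varnish, roller, inkdish, resin's own z axis and vertical above 0.5 rad).
Of plate1, plate2, plate3, plate4 only 3 to 4 are there at a start; the rules pass over those that are not, and their reading is None.
At some moment in a run one of plate1, plate2, plate3, plate4 may be knocked a few centimetres aside while the robot is not near it.
It also fails if it takes over 210 s, if anything falls off the work surface, if the arm or the gripper's body presses on something with over 40 N, if the wrist force passes 120 N, or if a joint passes its speed limit or range.

ROBOT

A 6-joint arm with a two-finger parallel gripper is mounted at the origin on the work surface. World frame = base frame: x ahead of the robot, y to its left, z up, the work surface at z = 0. Lengths are in m, angles in rad, forces in N, time in s.
With the tool pointing down it reaches from about 0.25 to 0.8 m from the base axis. Payload 3.9 kg.
Tool frame: the origin (TCP) lies midway between the tips of the shut fingers; the grasp point (between the pads) lies 19 mm behind it; z points along the fingers, y is the line along which they close (so a half turn about z gives the same grasp; the last joint's range is limited). The gripper opens to 85 mm and grips with 20 to 120 N. Pads are 22 mm wide; open, the fingers measure 114 mm over their backs; the gripper's body (76 mm by 85 mm) begins 54 mm behind the grasp point. The pads swing forward as they close: fully open they stand 13 mm farther back than shut.
Start: joints at [-1.199, 0.26, -0.138, 1.173, 0, 1.571], TCP at [0.191, -0.489, 0.231] pointing down, gripper open.
Joint ranges: [-2.78, 2.78], [-0.83, 1.72], [-1.28, 1.37], [-1.9, 2.12], [-1.57, 1.48], [-3.14, 3.14]. Speed limits (rad/s): [2.57, 2.57, 3.14, 3.14, 3.14, 3.14].

INTERFACE

Orientations are given as a unit quaternion [w, x, y, z].
In Python, from rig import robot, imaging gives the robot as it stands.
- The arm moves only by the tool drive_tool, never from a script. Its argument "increments" is a list of rows, each an object with "delta_pos": the shift along the world's x, y, z in mm, a list of three; "roll": the turn about the world's z in rad. In form: [{"delta_pos": [tx, ty, tz], "roll": roll}, ...]. A call has 1 to 20 rows; each row is the pose to reach, as a shift and turn from the pose commanded when the call began; what a row does not reach only later rows make up. A row lasts 1/12 s, in which the tool goes at most 41.7 mm and 7.16 degrees, less where a joint would pass 70% of its speed; a pose out of reach is approached as far as the arm can. A call with a gripper value outside its range is refused whole. "grip" is the opening, from 0 (shut) to 1 (fully open), set as the call begins (left out, the last holds). The fingers move at their own pace and stop on an object; "squeeze" is the grip in N (left out, the last holds). Time passes only in rows, so rows that repeat a pose let the fingers close. It gives the time, the measured TCP pose, the force, the opening and the grip force at its end, in the units of the state.
- robot.observe(): the state, without advancing time (a new reading comes with each control period).
- imaging.capture(name): name is "scene" or "top" or "wrist"; returns a dict with "image" (400x640x3 uint8, red, green, blue), "fx", "fy", "cx", "cy" (pixels), "k1" (the pictures are not rectified: a ray, as slopes to the right and down, at radius r is drawn at 1 + k1 r^2 times it, then the intrinsics apply), "world_from_camera" (4x4, takes a point from camera to world coordinates). Camera axes: x right, y down, z forward; pixel columns grow to the right and rows downward; lengths in m; the calibration is good to about 2 mm. A picture is of the moment at which its call begins. There is no depth.
- robot.finish_job(): hands the job in; it is judged then, once.
The state is a dict: "t": time; "joints": joint angles; "qd": joint speeds; "effort": joint torques, N m; "position": TCP position; "eef_rot": TCP orientation; "wrist_force": force on the tool from outside, world axes, zero at the start; "wrist_torque": the same for the moment, N m; "width": finger opening in m; "grasp_force": force on a finger pad.
Only numpy, scipy, OpenCV 4.12 (cv2) and the standard library are available. Lean on these libraries where they do the work, as an engineer would, in place of code of your own. Each camera call takes 0.05 s, during which the arm holds its last target. There are 200 camera calls.

## Working session

There is one attempt and no reset: what is moved stays moved. The work goes in short steps, Python scripts to look and compute and a tool call to move; the robot and the scene stay as the last step left them, time stands still between calls to the robot, and variables do not carry over. Pictures are saved under pics/ and viewed, at most 14 in all, crops included, and the job is handed in when it is done.

Besides the shell and the picture viewer there is one more tool, called as name(argument=value, ...) on one line, values as JSON. drive_tool: Moves the arm, as the interface text tells. Its arguments: {"type":"object","properties":{"increments":{"type":"array","items":{"type":"object","properties":{"delta_pos":{"type":"array","items":{"type":"number"}},"roll":{"type":"number"}}}},"grip":{"type":"number"},"squeeze":{"type":"number"}},"required":["increments"]}

```bash
mkdir -p pics; ls
cat > h.py <<'E'
import numpy as np, cv2
from rig import robot, imaging
def cap(name,fn=None):
    c=imaging.capture(name)
    if fn: cv2.imwrite('pics/'+fn,c['image'][:,:,::-1])
    return c
def ray(c,u,v):
    K=np.array([[c['fx'],0,c['cx']],[0,c['fy'],c['cy']],[0,0,1.]])
    p=cv2.undistortPoints(np.array([[[u,v]]],float),K,np.array([c['k1'],0,0,0,0.]))[0,0]
    T=np.array(c['world_from_camera']);return T[:3,3],T[:3,:3]@np.array([p[0],p[1],1.])
def onz(c,u,v,z):
    o,d=ray(c,u,v);return o+d*(z-o[2])/d[2]
def proj(c,P):
    T=np.linalg.inv(np.array(c['world_from_camera']));q=T[:3,:3]@np.array(P,float)+T[:3,3]
    x,y=q[0]/q[2],q[1]/q[2];s=1+c['k1']*(x*x+y*y);return c['fx']*x*s+c['cx'],c['fy']*y*s+c['cy']
def two(c1,a,c2,b):
    o1,d1=ray(c1,*a);o2,d2=ray(c2,*b)
    s=np.linalg.lstsq(np.c_[d1,-d2],o2-o1,rcond=None)[0]
    p,q=o1+d1*s[0],o2+d2*s[1];return (p+q)/2,np.linalg.norm(p-q)
E
python3 - <<'E'
from h import *
np.set_printoptions(precision=4,suppress=True)
for n in('scene','top'):
    c=cap(n,n+'0.png');print(n,c['fx'],c['cx'],c['cy'],c['k1'],np.array(c['world_from_camera']))
print(robot.observe())
E
```

```text
pics
scene 434.4692237644136 316.94279925333507 199.34114740010347 -0.046441035835558565 [[ 0.7436  0.4983 -0.4458  0.9758]
 [ 0.6684 -0.5679  0.4803 -0.5811]
 [-0.0138 -0.6552 -0.7554  1.0662]
 [ 0.      0.      0.      1.    ]]
top 486.2987301765383 321.4125337007107 196.80811233438436 -0.06706955875524599 [[-0.0049 -0.9819  0.1893  0.124 ]
 [-1.      0.0054  0.0017  0.0053]
 [-0.0027 -0.1893 -0.9819  1.7863]
 [ 0.      0.      0.      1.    ]]
{'t': 0.1, 'joints': array([-1.199 ,  0.2606, -0.1392,  1.1727,  0.    ,  1.5708]), 'qd': array([-0.0001, -0.0012,  0.0054, -0.0006,  0.0012,  0.0011]), 'effort': array([ -0.0007, -40.6508,  25.4528,   0.0101,  -0.    ,   0.    ]), 'position': array([ 0.1905, -0.4886,  0.2305]), 'eef_rot': array([-0.0009,  0.9828,  0.1848, -0.0002]), 'wrist_force': array([-0.6893,  0.3975, -1.2315]), 'wrist_torque': array([ 0.0344, -0.0266, -0.0159]), 'grasp_force': 0.0, 'width': 0.08543640306992129}
```

View pics/scene0.png

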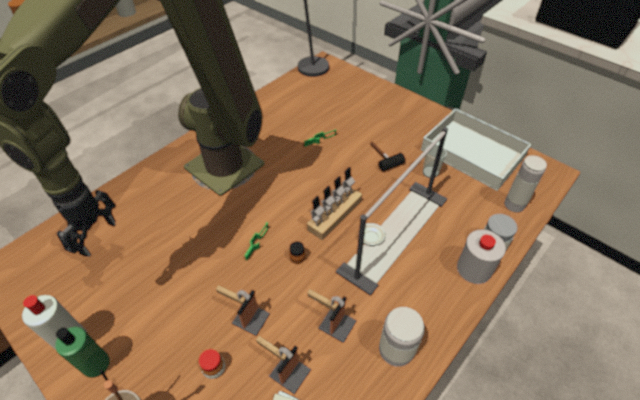

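View pics/top0.png

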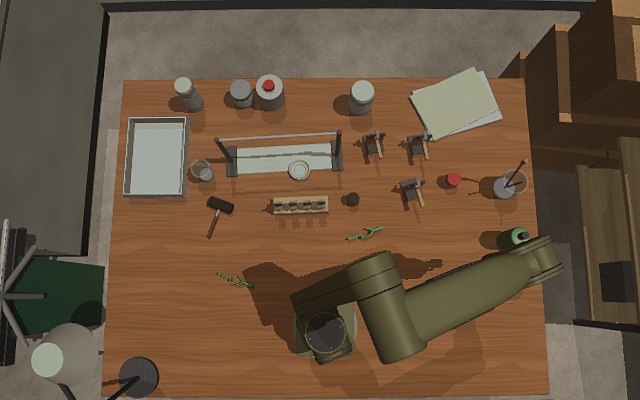

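The scene shows three plates: scene foot (250,318), (338,322), (290,372); top (373,147), (418,148), (410,192). The block is at top (300,205), and the rail runs top (218,139)–(338,134). I'll compute rough positions, then look closer.

Run:
```python
from h import *
np.set_printoptions(precision=4,suppress=True)
s=cap('scene');t=cap('top')
print('block',onz(t,300,205,.036),onz(t,273,205,.036),onz(t,328,204,.036))
print('rail',onz(t,218,139,.282),onz(t,338,131,.282))
for p in((373,155),(418,157),(410,200)):print('plate',onz(t,*p,0.0))
for p in((250,318),(338,322),(290,372)):print('plate s',onz(s,*p,0.008))
for n,p in dict(inkdish=(299,170),varnish=(352,199),resin=(453,179),jar=(362,97),roller=(220,206),hj=(202,171)).items():print(n,onz(t,*p,0.03))
a=cv2.resize(s['image'][120:390,200:460],None,fx=2.2,fy=2.2,interpolation=cv2.INTER_CUBIC)
cv2.imwrite('pics/s1.png',a[:,:,::-1])
b=cv2.resize(t['image'][120:225,205:445],None,fx=3.3,fy=3.3,interpolation=cv2.INTER_CUBIC)
cv2.imwrite('pics/t1.png',b[:,:,::-1])
w=cap('wrist','w0.png');print(w['fx'],w['k1'],w['world_from_camera'])
```

```text
block [0.4314 0.0867 0.036 ] [0.432  0.1855 0.036 ] [ 0.4346 -0.0156  0.036 ]
rail [0.6066 0.342  0.282 ] [ 0.6309 -0.0469  0.282 ]
plate [ 0.6295 -0.1889  0.    ]
plate [ 0.6209 -0.3605  0.    ]
plate [ 0.4545 -0.3231  0.    ]
plate s [ 0.4947 -0.3304  0.008 ]
plate s [ 0.6742 -0.1857  0.008 ]
plate s [ 0.6712 -0.3614  0.008 ]
inkdish [0.5647 0.0912 0.03  ]
varnish [ 0.4538 -0.1041  0.03  ]
resin [ 0.5275 -0.4816  0.03  ]
jar [ 0.8523 -0.1495  0.03  ]
roller [0.4303 0.3815 0.03  ]
hj [0.5633 0.4538 0.03  ]
281.22808017616535 -0.02790503433843151 [[ 0.3619 -0.8813 -0.304   0.2687]
 [-0.9322 -0.3426 -0.1167 -0.4596]
 [-0.0013  0.3256 -0.9455  0.3736]
 [ 0.      0.      0.      1.    ]]
```

View pics/s1.png

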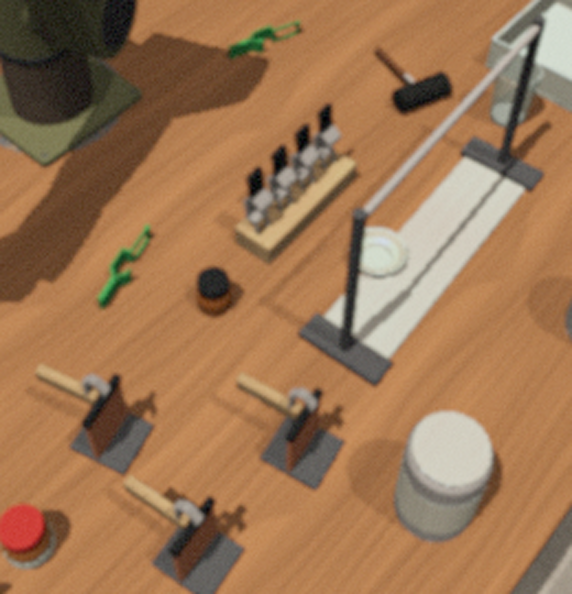

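View pics/t1.png

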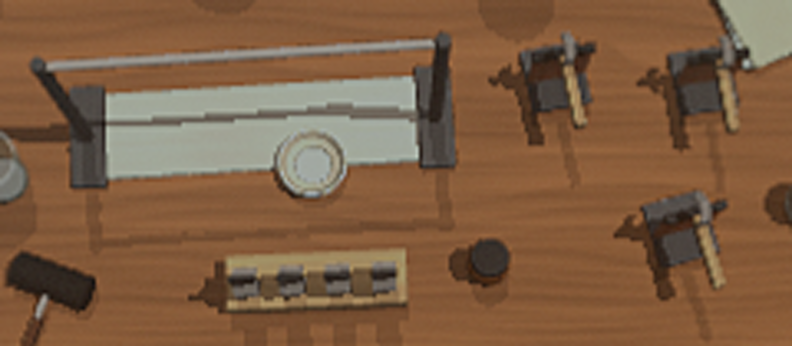

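Three plates stand with their handles towards the robot. The rail is at about (0.62, 0.15) with yaw about 0.06, and the block is at about (0.433, 0.085). I'm moving the wrist camera over the block.

drive_tool(increments=[{"delta_pos": [15,35,30],"roll": 0.1},{"delta_pos": [30,70,60],"roll": 0.2},{"delta_pos": [48,112,80],"roll": 0.3},{"delta_pos": [64,149,95],"roll": 0.4},{"delta_pos": [80,187,110],"roll": 0.5},{"delta_pos": [96,224,130],"roll": 0.6},{"delta_pos": [112,261,130],"roll": 0.7},{"delta_pos": [128,299,130],"roll": 0.8},{"delta_pos": [144,336,130],"roll": 0.9},{"delta_pos": [160,373,130],"roll": 1.0},{"delta_pos": [176,411,130],"roll": 1.1},{"delta_pos": [192,448,130],"roll": 1.2},{"delta_pos": [208,485,130],"roll": 1.2},{"delta_pos": [224,523,130],"roll": 1.2},{"delta_pos": [232,545,130],"roll": 1.2},{"delta_pos": [240,560,130],"roll": 1.2},{"delta_pos": [240,560,130],"roll": 1.2},{"delta_pos": [240,560,130],"roll": 1.2},{"delta_pos": [240,560,130],"roll": 1.2}], grip=0.5)

```text
t: 1.83
position: [0.4302, 0.0703, 0.3612]
eef_rot: [-0.0, 0.707, 0.707, -0.001]
wrist_force: [0.7, -1.0, -0.9]
width: 0.0427
grasp_force: 0.0
```

Run:
```python
from h import *
c=cap('wrist','w1.png');np.save('w1.npy',c,allow_pickle=True)
```

```text
(no output)
```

View pics/w1.png

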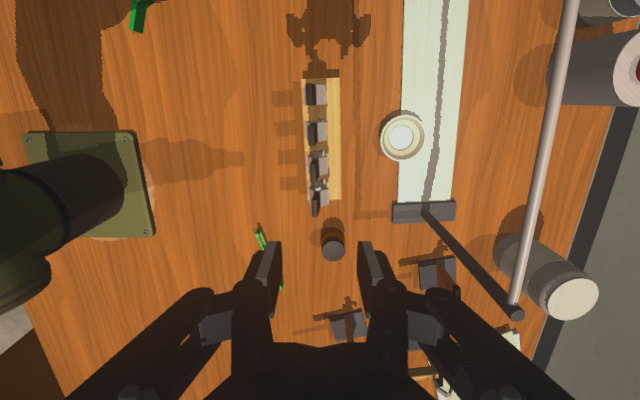

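The four tabs are at about (313,92), (313,130), (314,168) and (316,205), and the rail runs from (515,300) to (570,0). I'll measure both.

Run:
```python
from h import *
np.set_printoptions(precision=4,suppress=True)
c=np.load('w1.npy',allow_pickle=True).item();im=c['image']
# rail: bright grey line
P=[]
for r in range(20,290,15):
    x0=int(570-55*r/300); row=im[r,x0-25:x0+25].astype(int)
    g=(row.max(1)-row.min(1)<30)&(row.mean(1)>95)
    xs=np.where(g)[0]
    if len(xs):P.append(onz(c,x0-25+np.median(xs),r,.270)); 
P=np.array(P);print(P[::4]);f=np.polyfit(P[:,1],P[:,0],1);print('rail x=',f, np.abs(P[:,0]-np.polyval(f,P[:,1])).max())
print('post top',onz(c,517,314,.282))
g=im.max(2)<45
m=g[70:225,300:335].astype(np.uint8)
n,l,s,ce=cv2.connectedComponentsWithStats(m)
for i in range(1,n):
    if s[i,4]>20:print(s[i],ce[i]+[300,70])
print('block corners',[onz(c,*p,.036)[:2] for p in((302,79),(340,80),(341,200),(308,200))])
b=cv2.resize(im[65:230,270:380],None,fx=3.6,fy=3.6,interpolation=cv2.INTER_CUBIC);cv2.imwrite('pics/b1.png',b[:,:,::-1])
```

```text
[[0.6137 0.2109 0.27  ]
 [0.6156 0.1689 0.27  ]
 [0.6175 0.1219 0.27  ]
 [0.6211 0.0684 0.27  ]
 [0.6244 0.0064 0.27  ]]
rail x= [-0.0551  0.6247] 0.0006121525262950955
post top [ 0.6273 -0.0483  0.282 ]
block corners [array([0.4033, 0.1829]), array([0.462 , 0.1814]), array([ 0.4683, -0.0161]), array([ 0.4099, -0.016 ])]
```

View pics/b1.png

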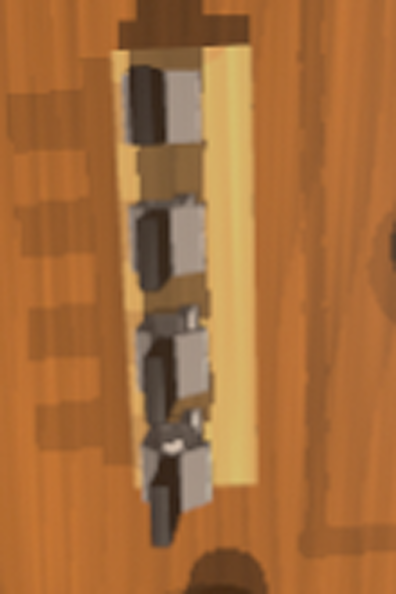

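Run:
```python
from h import *
np.set_printoptions(precision=4,suppress=True)
c=np.load('w1.npy',allow_pickle=True).item()
for n,ps in dict(t1=[(133,143),(163,143)],t2=[(140,290),(168,288)],t3=[(147,420),(168,420)],t4=[(152,545),(170,545)]).items():
    print(n,[onz(c,270+p[0]/3.6,65+p[1]/3.6,z)[:2] for z in(.14,.105) for p in ps])
```

```text
t1 [array([0.4147, 0.1467]), array([0.425 , 0.1466]), array([0.4132, 0.146 ]), array([0.4245, 0.146 ])]
t2 [array([0.4165, 0.0963]), array([0.4265, 0.097 ]), array([0.4152, 0.0908]), array([0.4262, 0.0916])]
t3 [array([0.4185, 0.0478]), array([0.4264, 0.0478]), array([0.4174, 0.0377]), array([0.426 , 0.0377])]
t4 [array([ 0.42  , -0.0029]), array([ 0.427 , -0.0029]), array([ 0.419 , -0.0179]), array([ 0.4267, -0.0179])]
```

Tabs are at y of about 0.160, 0.110, 0.061 and 0.010, leaning back to x of about 0.421, while the slots sit near x 0.434. I'll take the first hanger.

drive_tool(increments=[{"delta_pos": [2,30,0],"roll": 0.03},{"delta_pos": [2,60,0],"roll": 0.03},{"delta_pos": [2,90,-20],"roll": 0.03},{"delta_pos": [2,90,-50],"roll": 0.03},{"delta_pos": [2,90,-80],"roll": 0.03},{"delta_pos": [2,90,-110],"roll": 0.03},{"delta_pos": [2,90,-140],"roll": 0.03},{"delta_pos": [2,90,-160],"roll": 0.03},{"delta_pos": [2,90,-180],"roll": 0.03},{"delta_pos": [2,90,-200],"roll": 0.03},{"delta_pos": [2,90,-220],"roll": 0.03},{"delta_pos": [2,90,-235],"roll": 0.03},{"delta_pos": [2,90,-248],"roll": 0.03},{"delta_pos": [2,90,-256],"roll": 0.03},{"delta_pos": [2,90,-256],"roll": 0.03},{"delta_pos": [2,90,-256],"roll": 0.03}], grip=0.6, squeeze=35)

```text
t: 3.22
position: [0.4327, 0.16, 0.1056]
eef_rot: [0.0, 0.697, 0.717, -0.0]
wrist_force: [0.9, -0.1, 0.3]
width: 0.0511
grasp_force: 0.0
```

drive_tool(increments=[{"delta_pos": [0,0,0]},{"delta_pos": [0,0,0]},{"delta_pos": [0,0,0]},{"delta_pos": [0,0,0]},{"delta_pos": [0,0,0]},{"delta_pos": [0,0,0]},{"delta_pos": [0,0,0]},{"delta_pos": [0,0,0]}], grip=0)

```text
validation failed for argument at $.in...
```

Rolls are required in every row.

drive_tool(increments=[{"delta_pos": [0,0,0],"roll": 0},{"delta_pos": [0,0,0],"roll": 0},{"delta_pos": [0,0,0],"roll": 0},{"delta_pos": [0,0,0],"roll": 0},{"delta_pos": [0,0,0],"roll": 0},{"delta_pos": [0,0,0],"roll": 0},{"delta_pos": [0,0,0],"roll": 0},{"delta_pos": [0,0,0],"roll": 0}], grip=0)

```text
t: 3.88
position: [0.4328, 0.1611, 0.106]
eef_rot: [-0.0, 0.696, 0.718, 0.0]
wrist_force: [-1.5, -0.4, 5.6]
width: 0.0075
grasp_force: 39.2
```

drive_tool(increments=[{"delta_pos": [0,0,5],"roll": 0},{"delta_pos": [0,0,12],"roll": 0},{"delta_pos": [0,0,20],"roll": 0},{"delta_pos": [0,0,30],"roll": 0},{"delta_pos": [0,0,45],"roll": 0},{"delta_pos": [0,0,65],"roll": 0},{"delta_pos": [0,0,90],"roll": 0},{"delta_pos": [0,0,120],"roll": 0},{"delta_pos": [0,0,150],"roll": 0},{"delta_pos": [0,0,175],"roll": 0},{"delta_pos": [0,0,200],"roll": 0},{"delta_pos": [0,0,200],"roll": 0},{"delta_pos": [0,0,200],"roll": 0}])

```text
t: 4.97
position: [0.4338, 0.1613, 0.3073]
eef_rot: [0.001, 0.696, 0.718, 0.002]
wrist_force: [-0.1, -0.7, -2.3]
width: 0.0075
grasp_force: 38.4
```

Run:
```python
from h import *
c=cap('wrist');s=cap('scene')
a=cv2.resize(c['image'][60:360,200:460],None,fx=1.4,fy=1.4)
x,y=proj(s,robot.observe()['position']);x,y=int(x),int(y)
b=cv2.resize(s['image'][max(y-70,0):y+70,x-60:x+60],(360,420),interpolation=cv2.INTER_CUBIC)
cv2.imwrite('pics/g1.png',np.hstack([a,b])[:,:,::-1]); print(x,y)
```

```text
354 127
```

View pics/g1.png

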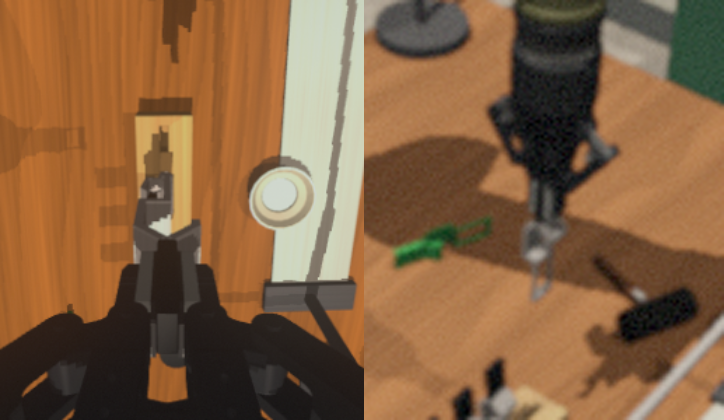

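drive_tool(increments=[{"delta_pos": [0,30,0],"roll": 0.025},{"delta_pos": [0,60,0],"roll": 0.025},{"delta_pos": [15,85,0],"roll": 0.025},{"delta_pos": [40,91,0],"roll": 0.025},{"delta_pos": [65,91,0],"roll": 0.025},{"delta_pos": [90,91,0],"roll": 0.025},{"delta_pos": [110,91,0],"roll": 0.025},{"delta_pos": [125,91,0],"roll": 0.025},{"delta_pos": [135,91,0],"roll": 0.025},{"delta_pos": [145,91,0],"roll": 0.025},{"delta_pos": [155,91,0],"roll": 0.025},{"delta_pos": [165,91,0],"roll": 0.025},{"delta_pos": [172,91,0],"roll": 0.025},{"delta_pos": [177,91,0],"roll": 0.025},{"delta_pos": [177,91,0],"roll": 0.025},{"delta_pos": [177,91,0],"roll": 0.025},{"delta_pos": [177,91,0],"roll": 0.025}])

```text
t: 6.48
position: [0.6092, 0.2519, 0.3052]
eef_rot: [-0.0, 0.687, 0.727, -0.0]
wrist_force: [-0.2, 0.5, -1.1]
width: 0.0076
grasp_force: 38.3
```

Run:
```python
from h import *
c=cap('wrist');s=cap('scene')
a=cv2.resize(c['image'][60:360,200:460],None,fx=1.4,fy=1.4)
x,y=proj(s,robot.observe()['position']);x,y=int(x),int(y)
b=cv2.resize(s['image'][max(y-50,0):y+90,x-60:x+60],(360,420),interpolation=cv2.INTER_CUBIC)
cv2.imwrite('pics/g2.png',np.hstack([a,b])[:,:,::-1]); print(x,y)
```

```text
429 139
```

View pics/g2.png

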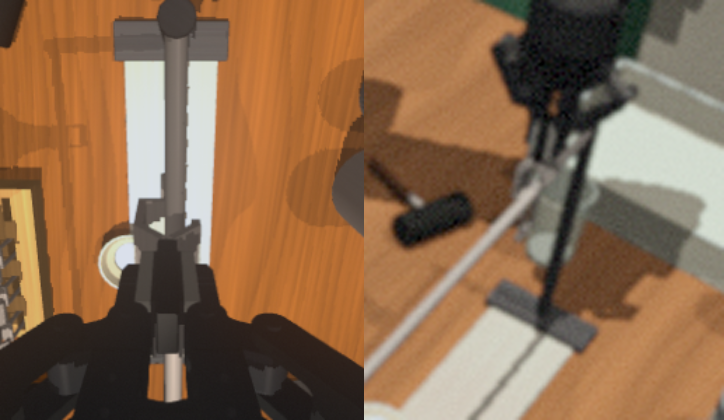

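Wrist view: the rail centre runs from crop (178,50) to (174,380) and the fingers are centred near 167. I'll check the x offset.

Run:
```python
from h import *
np.set_printoptions(precision=4,suppress=True)
c=cap('wrist');im=c['image']
for r in (110,130,150,170):
    row=im[r,290:360].astype(int);m=row.mean(1);print(r,m[20:50].astype(int))
for p in((177,100),(176,170)):
    P=onz(c,200+p[0]/1.4,60+p[1]/1.4,.27);print(P,.6247-.0551*P[1])
print(proj(c,[.6108,.252,.27]),proj(c,robot.observe()['position']))
```

```text
110 [219 220 219 218 216 216 205 152  87  95 102 106 108 110 112 114 121 122
 116 110 107 102  95 106 179 219 219 219 219 219]
130 [222 223 222 221 220 220 209 155  90  97 103 107 110 112 113 116 121 123
 116 111 108 102  97 115 184 221 221 221 221 221]
150 [223 224 223 222 221 222 212 156  92  98 105 108 110 112 115 116 120 122
 115 111 107 101 102 175 222 222 222 223 223 223]
170 [223 224 223 223 223 223 213 157  91  99 105 109 111 113 114 115 119 118
 114 111 106 100 104 177 223 222 222 223 223 223]
[0.6098 0.3159 0.27  ] 0.6072925578517947
[0.6114 0.2836 0.27  ] 0.6090735407399596
(np.float64(322.021484657429), np.float64(225.024540406309)) (np.float64(320.0222799577581), np.float64(251.1852976856536))
```

drive_tool(increments=[{"delta_pos": [3,0,0],"roll": 0},{"delta_pos": [3,0,-4],"roll": 0},{"delta_pos": [3,0,-8],"roll": 0},{"delta_pos": [3,0,-12],"roll": 0},{"delta_pos": [3,0,-15],"roll": 0},{"delta_pos": [3,0,-18],"roll": 0},{"delta_pos": [3,0,-20],"roll": 0},{"delta_pos": [3,0,-20],"roll": 0},{"delta_pos": [3,0,-20],"roll": 0}])

```text
t: 7.38
position: [0.6126, 0.2518, 0.2852]
eef_rot: [-0.0, 0.687, 0.727, -0.0]
wrist_force: [1.1, -0.1, -0.3]
width: 0.0076
grasp_force: 38.4
```

drive_tool(increments=[{"delta_pos": [0,0,-1],"roll": 0},{"delta_pos": [0,0,-1],"roll": 0},{"delta_pos": [0,0,-1],"roll": 0},{"delta_pos": [0,0,-1],"roll": 0},{"delta_pos": [0,0,-1],"roll": 0}], grip=0.35)

```text
t: 7.8
position: [0.6128, 0.2519, 0.2845]
eef_rot: [0.0, 0.687, 0.727, 0.0]
wrist_force: [0.9, -0.2, 0.9]
width: 0.0298
grasp_force: 0.0
```

drive_tool(increments=[{"delta_pos": [0,0,8],"roll": 0},{"delta_pos": [0,0,20],"roll": 0},{"delta_pos": [0,0,35],"roll": 0},{"delta_pos": [0,0,55],"roll": 0},{"delta_pos": [0,0,80],"roll": 0},{"delta_pos": [0,0,80],"roll": 0},{"delta_pos": [0,0,80],"roll": 0}])

```text
t: 8.38
position: [0.6136, 0.2523, 0.3667]
eef_rot: [0.001, 0.687, 0.727, 0.002]
wrist_force: [0.2, -0.7, -1.2]
width: 0.0307
grasp_force: 0.0
```

Run:
```python
from h import *
c=cap('wrist');s=cap('scene')
a=cv2.resize(c['image'][60:360,200:460],None,fx=1.4,fy=1.4)
b=cv2.resize(s['image'][110:250,380:500],(360,420),interpolation=cv2.INTER_CUBIC)
cv2.imwrite('pics/g3.png',np.hstack([a,b])[:,:,::-1])
```

```text
(no output)
```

View pics/g3.png

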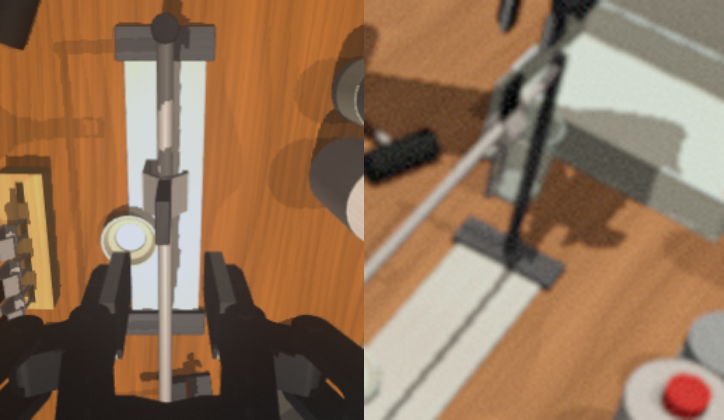

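The first hanger hangs on the rail. Next is hanger 2.

drive_tool(increments=[{"delta_pos": [-25,-20,0],"roll": 0},{"delta_pos": [-55,-45,0],"roll": -0.01},{"delta_pos": [-85,-70,0],"roll": -0.02},{"delta_pos": [-115,-95,0],"roll": -0.025},{"delta_pos": [-145,-120,0],"roll": -0.025},{"delta_pos": [-170,-138,-10],"roll": -0.025},{"delta_pos": [-180,-142,-35],"roll": -0.025},{"delta_pos": [-180,-142,-70],"roll": -0.025},{"delta_pos": [-180,-142,-105],"roll": -0.025},{"delta_pos": [-180,-142,-140],"roll": -0.025},{"delta_pos": [-180,-142,-165],"roll": -0.025},{"delta_pos": [-180,-142,-190],"roll": -0.025},{"delta_pos": [-180,-142,-210],"roll": -0.025},{"delta_pos": [-180,-142,-230],"roll": -0.025},{"delta_pos": [-180,-142,-248],"roll": -0.025},{"delta_pos": [-180,-142,-259],"roll": -0.025},{"delta_pos": [-180,-142,-259],"roll": -0.025},{"delta_pos": [-180,-142,-259],"roll": -0.025}], grip=0.6)

```text
t: 9.98
position: [0.4311, 0.1095, 0.1043]
eef_rot: [-0.001, 0.696, 0.718, -0.001]
wrist_force: [0.7, 0.2, -0.3]
width: 0.0512
grasp_force: 0.0
```

drive_tool(increments=[{"delta_pos": [0,0,0],"roll": 0},{"delta_pos": [0,0,0],"roll": 0},{"delta_pos": [0,0,0],"roll": 0},{"delta_pos": [0,0,0],"roll": 0},{"delta_pos": [0,0,0],"roll": 0},{"delta_pos": [0,0,0],"roll": 0},{"delta_pos": [0,0,0],"roll": 0},{"delta_pos": [0,0,0],"roll": 0}], grip=0)

```text
t: 10.65
position: [0.4335, 0.1102, 0.106]
eef_rot: [0.0, 0.696, 0.718, 0.001]
wrist_force: [-0.8, 1.7, 6.1]
width: 0.0072
grasp_force: 39.3
```

drive_tool(increments=[{"delta_pos": [0,0,5],"roll": 0},{"delta_pos": [0,0,12],"roll": 0},{"delta_pos": [0,0,20],"roll": 0},{"delta_pos": [0,0,30],"roll": 0},{"delta_pos": [0,0,45],"roll": 0},{"delta_pos": [0,0,65],"roll": 0},{"delta_pos": [0,0,90],"roll": 0},{"delta_pos": [0,0,120],"roll": 0},{"delta_pos": [0,0,150],"roll": 0},{"delta_pos": [0,0,175],"roll": 0},{"delta_pos": [0,0,200],"roll": 0},{"delta_pos": [0,0,200],"roll": 0},{"delta_pos": [0,0,200],"roll": 0},{"delta_pos": [0,0,200],"roll": 0}])

```text
t: 11.82
position: [0.432, 0.1097, 0.3048]
eef_rot: [-0.0, 0.696, 0.718, -0.001]
wrist_force: [0.4, -0.3, -1.2]
width: 0.0071
grasp_force: 38.5
```

drive_tool(increments=[{"delta_pos": [0,20,0],"roll": 0.02},{"delta_pos": [15,40,0],"roll": 0.02},{"delta_pos": [40,42,0],"roll": 0.02},{"delta_pos": [65,42,0],"roll": 0.02},{"delta_pos": [90,42,0],"roll": 0.02},{"delta_pos": [110,42,0],"roll": 0.02},{"delta_pos": [125,42,0],"roll": 0.02},{"delta_pos": [137,42,0],"roll": 0.02},{"delta_pos": [149,42,0],"roll": 0.02},{"delta_pos": [161,42,0],"roll": 0.02},{"delta_pos": [171,42,0],"roll": 0.02},{"delta_pos": [180,42,0],"roll": 0.02},{"delta_pos": [185,42,0],"roll": 0.02},{"delta_pos": [185,42,0],"roll": 0.02},{"delta_pos": [185,42,0],"roll": 0.02}])

```text
t: 13.07
position: [0.617, 0.1517, 0.304]
eef_rot: [-0.001, 0.689, 0.725, -0.001]
wrist_force: [-0.2, -0.0, -0.4]
width: 0.0072
grasp_force: 38.4
```

drive_tool(increments=[{"delta_pos": [0,0,0],"roll": 0},{"delta_pos": [0,0,-4],"roll": 0},{"delta_pos": [0,0,-8],"roll": 0},{"delta_pos": [0,0,-12],"roll": 0},{"delta_pos": [0,0,-15],"roll": 0},{"delta_pos": [0,0,-18],"roll": 0},{"delta_pos": [0,0,-20],"roll": 0},{"delta_pos": [0,0,-21],"roll": 0},{"delta_pos": [0,0,-21],"roll": 0}])

```text
t: 13.82
position: [0.6179, 0.1519, 0.2843]
eef_rot: [0.0, 0.689, 0.725, 0.0]
wrist_force: [0.7, -0.7, -0.2]
width: 0.0075
grasp_force: 38.5
```

drive_tool(increments=[{"delta_pos": [0,0,0],"roll": 0},{"delta_pos": [0,0,0],"roll": 0},{"delta_pos": [0,0,0],"roll": 0},{"delta_pos": [0,0,0],"roll": 0},{"delta_pos": [0,0,0],"roll": 0}], grip=0.35)

```text
t: 14.23
position: [0.6177, 0.1519, 0.2844]
eef_rot: [0.0, 0.689, 0.725, 0.0]
wrist_force: [0.1, -0.6, 0.0]
width: 0.0297
grasp_force: 0.0
```

drive_tool(increments=[{"delta_pos": [0,0,8],"roll": 0},{"delta_pos": [0,0,20],"roll": 0},{"delta_pos": [0,0,35],"roll": 0},{"delta_pos": [0,0,55],"roll": 0},{"delta_pos": [0,0,80],"roll": 0},{"delta_pos": [0,0,80],"roll": 0},{"delta_pos": [0,0,80],"roll": 0}])

```text
t: 14.82
position: [0.6187, 0.1521, 0.3666]
eef_rot: [0.001, 0.689, 0.725, 0.002]
wrist_force: [0.4, -1.7, -0.6]
width: 0.0299
grasp_force: 0.0
```

drive_tool(increments=[{"delta_pos": [-25,-12,0],"roll": 0},{"delta_pos": [-55,-27,0],"roll": -0.01},{"delta_pos": [-85,-42,0],"roll": -0.02},{"delta_pos": [-115,-57,0],"roll": -0.02},{"delta_pos": [-145,-72,0],"roll": -0.02},{"delta_pos": [-170,-88,-10],"roll": -0.02},{"delta_pos": [-183,-92,-35],"roll": -0.02},{"delta_pos": [-183,-92,-70],"roll": -0.02},{"delta_pos": [-183,-92,-105],"roll": -0.02},{"delta_pos": [-183,-92,-140],"roll": -0.02},{"delta_pos": [-183,-92,-165],"roll": -0.02},{"delta_pos": [-183,-92,-190],"roll": -0.02},{"delta_pos": [-183,-92,-210],"roll": -0.02},{"delta_pos": [-183,-92,-230],"roll": -0.02},{"delta_pos": [-183,-92,-248],"roll": -0.02},{"delta_pos": [-183,-92,-259],"roll": -0.02},{"delta_pos": [-183,-92,-259],"roll": -0.02},{"delta_pos": [-183,-92,-259],"roll": -0.02}], grip=0.6)

```text
t: 16.32
position: [0.4334, 0.0597, 0.1045]
eef_rot: [-0.001, 0.696, 0.718, -0.001]
wrist_force: [0.0, 0.5, 0.3]
width: 0.0512
grasp_force: 0.0
```

drive_tool(increments=[{"delta_pos": [0,0,0],"roll": 0},{"delta_pos": [0,0,0],"roll": 0},{"delta_pos": [0,0,0],"roll": 0},{"delta_pos": [0,0,0],"roll": 0},{"delta_pos": [0,0,0],"roll": 0},{"delta_pos": [0,0,0],"roll": 0},{"delta_pos": [0,0,0],"roll": 0},{"delta_pos": [0,0,0],"roll": 0}], grip=0)

```text
t: 16.98
position: [0.4356, 0.0601, 0.1061]
eef_rot: [0.001, 0.696, 0.718, 0.001]
wrist_force: [0.3, 0.8, 6.9]
width: 0.0071
grasp_force: 39.3
```

drive_tool(increments=[{"delta_pos": [0,0,5],"roll": 0},{"delta_pos": [0,0,12],"roll": 0},{"delta_pos": [0,0,20],"roll": 0},{"delta_pos": [0,0,30],"roll": 0},{"delta_pos": [0,0,45],"roll": 0},{"delta_pos": [0,0,65],"roll": 0},{"delta_pos": [0,0,90],"roll": 0},{"delta_pos": [0,0,120],"roll": 0},{"delta_pos": [0,0,150],"roll": 0},{"delta_pos": [0,0,175],"roll": 0},{"delta_pos": [0,0,200],"roll": 0},{"delta_pos": [0,0,200],"roll": 0},{"delta_pos": [0,0,200],"roll": 0},{"delta_pos": [0,0,200],"roll": 0}])

```text
t: 18.15
position: [0.434, 0.0598, 0.3048]
eef_rot: [-0.0, 0.696, 0.718, -0.001]
wrist_force: [-0.0, -0.9, -0.7]
width: 0.0075
grasp_force: 38.5
```

drive_tool(increments=[{"delta_pos": [0,-8,0],"roll": 0.02},{"delta_pos": [15,-8,0],"roll": 0.02},{"delta_pos": [40,-8,0],"roll": 0.02},{"delta_pos": [65,-8,0],"roll": 0.02},{"delta_pos": [90,-8,0],"roll": 0.02},{"delta_pos": [110,-8,0],"roll": 0.02},{"delta_pos": [125,-8,0],"roll": 0.02},{"delta_pos": [137,-8,0],"roll": 0.02},{"delta_pos": [149,-8,0],"roll": 0.02},{"delta_pos": [161,-8,0],"roll": 0.02},{"delta_pos": [171,-8,0],"roll": 0.02},{"delta_pos": [180,-8,0],"roll": 0.02},{"delta_pos": [187,-8,0],"roll": 0.02},{"delta_pos": [187,-8,0],"roll": 0.02},{"delta_pos": [187,-8,0],"roll": 0.02}])

```text
t: 19.4
position: [0.6211, 0.0518, 0.3039]
eef_rot: [-0.001, 0.689, 0.725, -0.001]
wrist_force: [0.3, 0.4, -1.1]
width: 0.0075
grasp_force: 38.4
```

drive_tool(increments=[{"delta_pos": [0,0,0],"roll": 0},{"delta_pos": [0,0,-4],"roll": 0},{"delta_pos": [0,0,-8],"roll": 0},{"delta_pos": [0,0,-12],"roll": 0},{"delta_pos": [0,0,-15],"roll": 0},{"delta_pos": [0,0,-18],"roll": 0},{"delta_pos": [0,0,-20],"roll": 0},{"delta_pos": [0,0,-21],"roll": 0},{"delta_pos": [0,0,-21],"roll": 0}])

```text
t: 20.15
position: [0.6227, 0.0519, 0.285]
eef_rot: [0.001, 0.689, 0.725, 0.001]
wrist_force: [2.8, 0.3, 2.2]
width: 0.0074
grasp_force: 38.8
```

drive_tool(increments=[{"delta_pos": [0,0,0],"roll": 0},{"delta_pos": [0,0,0],"roll": 0},{"delta_pos": [0,0,0],"roll": 0},{"delta_pos": [0,0,0],"roll": 0},{"delta_pos": [0,0,0],"roll": 0}], grip=0.35)

```text
t: 20.57
position: [0.6214, 0.0519, 0.284]
eef_rot: [-0.0, 0.689, 0.725, -0.0]
wrist_force: [-0.2, 0.1, -0.4]
width: 0.0301
grasp_force: 0.0
```

drive_tool(increments=[{"delta_pos": [0,0,8],"roll": 0},{"delta_pos": [0,0,20],"roll": 0},{"delta_pos": [0,0,35],"roll": 0},{"delta_pos": [0,0,55],"roll": 0},{"delta_pos": [0,0,80],"roll": 0},{"delta_pos": [0,0,100],"roll": 0},{"delta_pos": [0,0,116],"roll": 0}])

```text
t: 21.15
position: [0.6217, 0.0519, 0.4029]
eef_rot: [0.001, 0.689, 0.725, 0.001]
wrist_force: [0.1, -1.8, -1.1]
width: 0.0298
grasp_force: 0.0
```

drive_tool(increments=[{"delta_pos": [-10,-25,0],"roll": -0.11},{"delta_pos": [-20,-50,0],"roll": -0.22},{"delta_pos": [-30,-75,0],"roll": -0.33},{"delta_pos": [-40,-100,0],"roll": -0.44},{"delta_pos": [-50,-125,0],"roll": -0.55},{"delta_pos": [-60,-150,0],"roll": -0.66},{"delta_pos": [-70,-175,0],"roll": -0.77},{"delta_pos": [-80,-200,0],"roll": -0.88},{"delta_pos": [-90,-225,0],"roll": -0.99},{"delta_pos": [-100,-250,0],"roll": -1.1},{"delta_pos": [-110,-275,0],"roll": -1.21},{"delta_pos": [-122,-300,0],"roll": -1.32},{"delta_pos": [-122,-312,0],"roll": -1.43},{"delta_pos": [-122,-312,0],"roll": -1.52},{"delta_pos": [-122,-312,0],"roll": -1.62},{"delta_pos": [-122,-312,0],"roll": -1.62},{"delta_pos": [-122,-312,0],"roll": -1.62}], grip=0.5)

```text
t: 22.57
position: [0.4997, -0.2602, 0.4008]
eef_rot: [0.0, 1.0, 0.002, 0.0]
wrist_force: [0.4, 0.6, -0.7]
width: 0.0427
grasp_force: 0.0
```

Run:
```python
from h import *
c=cap('wrist','w2.png');np.save('w2.npy',c,allow_pickle=True)
s=cap('scene');t=cap('top')
b=cv2.resize(s['image'][120:390,200:460],(520,540),interpolation=cv2.INTER_CUBIC)
a=cv2.resize(s['image'][120:260,340:460],(270,315),interpolation=cv2.INTER_CUBIC);a=cv2.copyMakeBorder(a,0,225,0,0,cv2.BORDER_CONSTANT)
cv2.imwrite('pics/s2.png',np.hstack([b,a])[:,:,::-1])
```

```text
(no output)
```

View pics/w2.png

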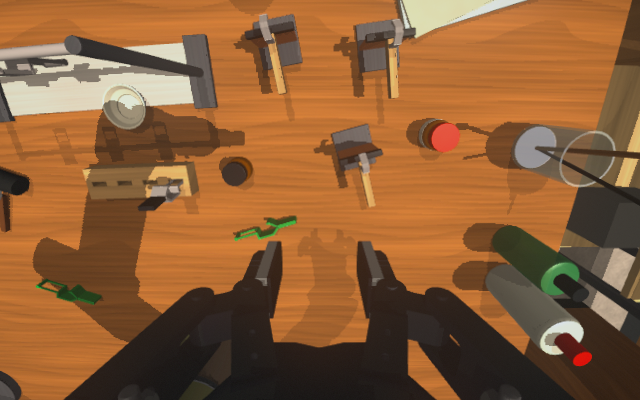

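View pics/s2.png

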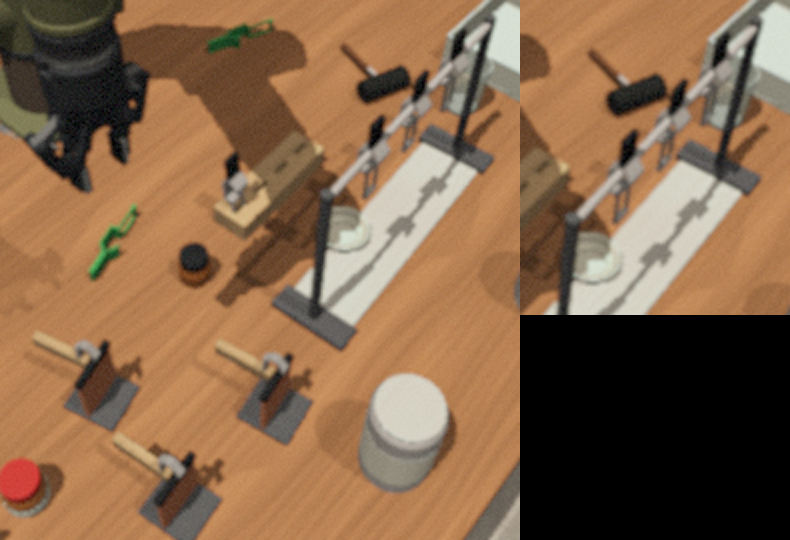

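Three hangers are on the rail. Handles in the wrist view: A (368,185), B (275,70), C (393,75). I'll measure their ends and yaw.

```bash
cat > hd.py <<'E'
from h import *
np.set_printoptions(precision=4,suppress=True)
def handles(c,z=.102,dbg=False):
    im=c['image'];hsv=cv2.cvtColor(im,cv2.COLOR_RGB2HSV)
    m=((hsv[...,0]>11)&(hsv[...,0]<24)&(hsv[...,2]>150)&(hsv[...,1]<165)&(hsv[...,1]>70)).astype(np.uint8)
    if dbg:
        for p in((368,185),(275,70),(393,75),(400,150),(300,170)):print(p,hsv[p[1],p[0]])
    m=cv2.morphologyEx(m,cv2.MORPH_OPEN,np.ones((2,2)))
    n,l,s,ce=cv2.connectedComponentsWithStats(m)
    out=[]
    for i in range(1,n):
        if 120<s[i,4]<4000:
            ys,xs=np.where(l==i)
            P=np.array([onz(c,x,y,z)[:2] for x,y in zip(xs,ys)])
            (cx,cy),(w,h),a=cv2.minAreaRect(P.astype(np.float32)*1000)
            if not(max(w,h)>30 and min(w,h)<28):continue
            _,_,v=np.linalg.svd(P-P.mean(0));d=v[0]*np.sign(v[0][0])
            q=(P-P.mean(0))@d
            end=P.mean(0)+d*np.percentile(q,1);yaw=np.arctan2(d[1],d[0])
            print('px',ce[i].round(),'n',s[i,4],'rect',sorted([w,h]),'end',end,'yaw',yaw,'len',np.ptp(q),'grasp',end+d*.014)
E
python3 - <<'E'
from hd import *
handles(np.load('w2.npy',allow_pickle=True).item(),dbg=True)
E
```

```text
(368, 185) [ 17 145 227]
(275, 70) [ 19 137 226]
(393, 75) [ 20 133 226]
(400, 150) [ 13 184 205]
(300, 170) [ 13 186 202]
px [278.  69.] n 412 rect [11.975541114807129, 67.76390838623047] end [ 0.5918 -0.2071] yaw 0.1827150944351793 len 0.06776053400230067 grasp [ 0.6055 -0.2045]
px [394.  74.] n 387 rect [11.56921100616455, 67.68061828613281] end [ 0.5863 -0.3751] yaw 0.14217287303826937 len 0.06768491385099629 grasp [ 0.6002 -0.3731]
px [635. 140.] n 242 rect [18.324630737304688, 62.1786994934082] end [ 0.5077 -0.7758] yaw 0.2062903600301448 len 0.061489714130621376 grasp [ 0.5214 -0.7729]
px [627. 173.] n 404 rect [26.220500946044922, 48.33562469482422] end [ 0.4487 -0.778 ] yaw 0.03826497206070525 len 0.049030353967859715 grasp [ 0.4627 -0.7775]
px [369. 190.] n 267 rect [12.411911964416504, 62.497013092041016] end [ 0.4125 -0.3518] yaw 0.27056248232654195 len 0.06251980913932811 grasp [ 0.426  -0.3481]
```

drive_tool(increments=[{"delta_pos": [-25,-30,-20],"roll": 0.1},{"delta_pos": [-50,-60,-50],"roll": 0.2},{"delta_pos": [-74,-88,-80],"roll": 0.27},{"delta_pos": [-74,-88,-115],"roll": 0.27},{"delta_pos": [-74,-88,-150],"roll": 0.27},{"delta_pos": [-74,-88,-185],"roll": 0.27},{"delta_pos": [-74,-88,-215],"roll": 0.27},{"delta_pos": [-74,-88,-245],"roll": 0.27},{"delta_pos": [-74,-88,-270],"roll": 0.27},{"delta_pos": [-74,-88,-290],"roll": 0.27},{"delta_pos": [-74,-88,-305],"roll": 0.27},{"delta_pos": [-74,-88,-318],"roll": 0.27},{"delta_pos": [-74,-88,-327],"roll": 0.27},{"delta_pos": [-74,-88,-327],"roll": 0.27},{"delta_pos": [-74,-88,-327],"roll": 0.27},{"delta_pos": [-74,-88,-327],"roll": 0.27}], grip=0.5, squeeze=30)

```text
t: 24.05
position: [0.4264, -0.3485, 0.0742]
eef_rot: [0.001, 0.991, 0.136, 0.001]
wrist_force: [-0.7, -0.2, -0.1]
width: 0.0425
grasp_force: 0.0
```

drive_tool(increments=[{"delta_pos": [0,0,0],"roll": 0},{"delta_pos": [0,0,0],"roll": 0},{"delta_pos": [0,0,0],"roll": 0},{"delta_pos": [0,0,0],"roll": 0},{"delta_pos": [0,0,0],"roll": 0},{"delta_pos": [0,0,0],"roll": 0},{"delta_pos": [0,0,0],"roll": 0},{"delta_pos": [0,0,0],"roll": 0}], grip=0)

```text
t: 24.72
position: [0.4261, -0.3484, 0.0741]
eef_rot: [0.0, 0.991, 0.135, 0.0]
wrist_force: [-0.7, 0.6, 5.6]
width: 0.0114
grasp_force: 30.5
```

drive_tool(increments=[{"delta_pos": [0,0,3],"roll": 0},{"delta_pos": [0,0,7],"roll": 0},{"delta_pos": [0,0,12],"roll": 0},{"delta_pos": [0,0,20],"roll": 0},{"delta_pos": [0,0,30],"roll": 0},{"delta_pos": [0,0,45],"roll": 0},{"delta_pos": [0,0,60],"roll": 0},{"delta_pos": [0,0,80],"roll": 0},{"delta_pos": [0,0,100],"roll": 0},{"delta_pos": [0,0,120],"roll": 0},{"delta_pos": [0,0,140],"roll": 0},{"delta_pos": [0,0,155],"roll": 0},{"delta_pos": [0,0,165],"roll": 0},{"delta_pos": [0,0,165],"roll": 0},{"delta_pos": [0,0,165],"roll": 0},{"delta_pos": [0,0,165],"roll": 0}])

```text
t: 26.05
position: [0.4252, -0.3477, 0.2374]
eef_rot: [-0.001, 0.991, 0.135, -0.001]
wrist_force: [-0.5, 0.4, -3.1]
width: 0.0116
grasp_force: 29.4
```

Run:
```python
from h import *
c=cap('wrist');s=cap('scene');np.save('w3.npy',c,allow_pickle=True);np.save('s3.npy',s,allow_pickle=True)
a=cv2.resize(c['image'][0:300,200:460],None,fx=1.4,fy=1.4)
x,y=proj(s,robot.observe()['position']);x,y=int(x),int(y)
b=cv2.resize(s['image'][y-50:y+90,x-40:x+80],(360,420),interpolation=cv2.INTER_CUBIC)
cv2.imwrite('pics/g4.png',np.hstack([a,b])[:,:,::-1]); print(x,y)
```

```text
210 259
```

View pics/g4.png

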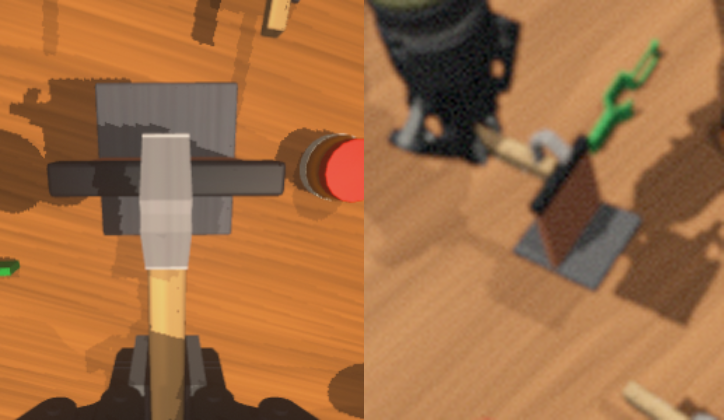

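The plate is held. Foot edges are at image rows 59 and 167, hook at rows 96–191. I'll compare those with an upright plate to get the droop.

```bash
cat > pitch.py <<'E'
from h import *
from scipy.optimize import least_squares
def pitch(c,tcp,yaw,obs):
    # obs: dict of plate-frame (x,z) at y=0 -> image row
    d=np.array([np.cos(yaw),np.sin(yaw),0])
    def pt(x,z,p,gx):
        rx,rz=x-gx,z-.092
        X=rx*np.cos(p)+rz*np.sin(p);Z=-rx*np.sin(p)+rz*np.cos(p)
        return np.array(tcp)+[0,0,.019]+d*X+[0,0,Z]
    f=lambda q:[proj(c,pt(x,z,q[0],q[1]))[1]-r for x,z,r in obs]
    r=least_squares(f,[0,-.072]);print('pitch(+ = front down)',r.x[0],'gx',r.x[1],'res',r.fun)
E
python3 - <<'E'
from pitch import *
c=np.load('w3.npy',allow_pickle=True).item()
pitch(c,[.426,-.348,.2375],.272,[(.038,.008,59.5),(-.038,.008,167),(-.038+.0,.008,167)])
pitch(c,[.426,-.348,.2375],.272,[(.038,.008,59.5),(-.038,.008,167),(-.003+.0,.146,143)])
E
```

```text
pitch(+ = front down) 0.07836611725143572 gx -0.0782295233925994 res [-1.13686838e-13 -1.13686838e-13 -1.13686838e-13]
pitch(+ = front down) 0.03036715999919679 gx -0.073695316237663 res [-0.74406771  1.07550653 -0.0529346 ]
```

Droop is about 0.05 rad (roughly 4 mm at the hook), which I can compensate by raising. Now moving to the staging point for hanger 1.

drive_tool(increments=[{"delta_pos": [2,10,2],"roll": -0.02},{"delta_pos": [4,30,5],"roll": -0.04},{"delta_pos": [8,60,5],"roll": -0.06},{"delta_pos": [12,92,5],"roll": -0.08},{"delta_pos": [16,125,5],"roll": -0.1},{"delta_pos": [20,158,5],"roll": -0.12},{"delta_pos": [24,191,5],"roll": -0.14},{"delta_pos": [28,224,5],"roll": -0.16},{"delta_pos": [32,257,5],"roll": -0.18},{"delta_pos": [36,290,5],"roll": -0.2},{"delta_pos": [40,323,5],"roll": -0.22},{"delta_pos": [44,356,5],"roll": -0.22},{"delta_pos": [48,389,5],"roll": -0.22},{"delta_pos": [52,422,5],"roll": -0.22},{"delta_pos": [54,455,5],"roll": -0.22},{"delta_pos": [56,488,5],"roll": -0.22},{"delta_pos": [58,521,5],"roll": -0.22},{"delta_pos": [58,550,5],"roll": -0.22},{"delta_pos": [58,575,5],"roll": -0.22},{"delta_pos": [58,590,5],"roll": -0.22}])

```text
t: 27.82
position: [0.4966, 0.0648, 0.2433]
eef_rot: [-0.017, 0.998, 0.054, -0.002]
wrist_force: [0.6, -0.1, -2.7]
width: 0.0119
grasp_force: 29.5
```

drive_tool(increments=[{"delta_pos": [0,4,-10],"roll": 0},{"delta_pos": [0,4,-25],"roll": 0},{"delta_pos": [0,4,-45],"roll": 0},{"delta_pos": [0,4,-65],"roll": 0},{"delta_pos": [0,4,-78],"roll": 0},{"delta_pos": [0,4,-86],"roll": 0},{"delta_pos": [0,4,-86],"roll": 0},{"delta_pos": [0,4,-86],"roll": 0},{"delta_pos": [0,4,-86],"roll": 0}])

```text
t: 28.57
position: [0.4973, 0.0677, 0.1581]
eef_rot: [-0.018, 0.998, 0.056, -0.001]
wrist_force: [1.3, -0.6, -3.6]
width: 0.0116
grasp_force: 29.4
```

Run:
```python
from h import *
c=cap('wrist');s=cap('scene');np.save('w4.npy',c,allow_pickle=True);np.save('s4.npy',s,allow_pickle=True)
a=cv2.resize(c['image'][0:300,200:460],None,fx=1.4,fy=1.4)
x,y=proj(s,[.58,.25,.2]);x,y=int(x),int(y)
b=cv2.resize(s['image'][y-60:y+65,x-60:x+48],(364,420),interpolation=cv2.INTER_CUBIC)
cv2.imwrite('pics/g5.png',np.hstack([a,b])[:,:,::-1]); print(x,y)
```

```text
413 163
```

View pics/g5.png

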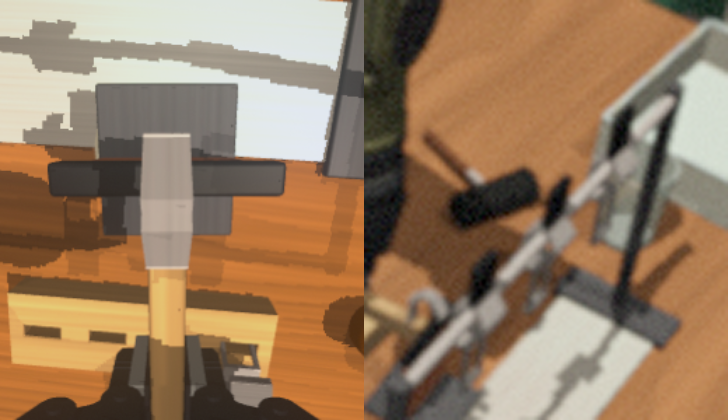

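The arm stopped short at y = 0.065, so I'm checking the joints.

Run:
```python
from h import *
o=robot.observe();print(o['joints'].round(3),o['position'],o['eef_rot'].round(3),o['wrist_force'],o['t'])
```

```text
[ 0.112  0.264 -0.332  0.974  0.037  3.141] [0.49751786 0.06775631 0.1584102 ] [-0.018  0.998  0.056 -0.   ] [-0.12363963 -0.29390685 -1.86955115] 28.6667
```

Joint 6 is at its limit (yaw = q1 + π − q6). I'll lift, back off and spin the plate a full turn in free space to get on the other branch; the other plates will be gripped with the tool turned half round.

drive_tool(increments=[{"delta_pos": [-3,-3,10],"roll": 0.02},{"delta_pos": [-8,-10,25],"roll": 0.05},{"delta_pos": [-14,-20,45],"roll": 0.07},{"delta_pos": [-20,-40,65],"roll": 0.1},{"delta_pos": [-30,-70,80],"roll": 0.12},{"delta_pos": [-40,-100,86],"roll": 0.15},{"delta_pos": [-40,-100,86],"roll": 0.15}])

```text
t: 29.25
position: [0.4564, -0.0365, 0.2462]
eef_rot: [-0.016, 0.991, 0.129, -0.001]
wrist_force: [0.6, -0.4, -1.9]
width: 0.0117
grasp_force: 29.7
```

drive_tool(increments=[{"delta_pos": [0,-20,0],"roll": 0.03},{"delta_pos": [0,-45,0],"roll": 0.06},{"delta_pos": [0,-70,0],"roll": 0.1},{"delta_pos": [0,-95,0],"roll": 0.16},{"delta_pos": [0,-110,0],"roll": 0.24},{"delta_pos": [0,-115,0],"roll": 0.34},{"delta_pos": [0,-115,0],"roll": 0.44},{"delta_pos": [0,-115,0],"roll": 0.54},{"delta_pos": [0,-115,0],"roll": 0.64},{"delta_pos": [0,-115,0],"roll": 0.75},{"delta_pos": [0,-115,0],"roll": 0.86},{"delta_pos": [0,-115,0],"roll": 0.97},{"delta_pos": [0,-115,0],"roll": 1.08},{"delta_pos": [0,-115,0],"roll": 1.19},{"delta_pos": [0,-115,0],"roll": 1.3},{"delta_pos": [0,-115,0],"roll": 1.41},{"delta_pos": [0,-115,0],"roll": 1.52},{"delta_pos": [0,-115,0],"roll": 1.63},{"delta_pos": [0,-115,0],"roll": 1.72},{"delta_pos": [0,-115,0],"roll": 1.8}])

```text
t: 30.92
position: [0.4574, -0.1473, 0.2441]
eef_rot: [-0.008, 0.512, 0.859, -0.016]
wrist_force: [-0.2, -0.7, -3.3]
width: 0.0113
grasp_force: 29.7
```

drive_tool(increments=[{"delta_pos": [0,0,0],"roll": 0.08},{"delta_pos": [0,0,0],"roll": 0.18},{"delta_pos": [0,0,0],"roll": 0.28},{"delta_pos": [0,0,0],"roll": 0.39},{"delta_pos": [0,0,0],"roll": 0.5},{"delta_pos": [0,0,0],"roll": 0.61},{"delta_pos": [0,0,0],"roll": 0.72},{"delta_pos": [0,0,0],"roll": 0.83},{"delta_pos": [0,0,0],"roll": 0.94},{"delta_pos": [0,0,0],"roll": 1.05},{"delta_pos": [0,0,0],"roll": 1.16},{"delta_pos": [0,0,0],"roll": 1.27},{"delta_pos": [0,0,0],"roll": 1.38},{"delta_pos": [0,0,0],"roll": 1.49},{"delta_pos": [0,0,0],"roll": 1.6},{"delta_pos": [0,0,0],"roll": 1.7},{"delta_pos": [0,0,0],"roll": 1.8}])

```text
t: 32.33
position: [0.4573, -0.147, 0.2441]
eef_rot: [0.008, -0.355, 0.935, -0.017]
wrist_force: [-0.6, -0.4, -3.3]
width: 0.0118
grasp_force: 29.7
```

drive_tool(increments=[{"delta_pos": [0,0,0],"roll": 0.08},{"delta_pos": [0,0,0],"roll": 0.18},{"delta_pos": [0,0,0],"roll": 0.28},{"delta_pos": [0,0,0],"roll": 0.39},{"delta_pos": [0,0,0],"roll": 0.5},{"delta_pos": [0,0,0],"roll": 0.61},{"delta_pos": [0,0,0],"roll": 0.72},{"delta_pos": [0,0,0],"roll": 0.83},{"delta_pos": [0,0,0],"roll": 0.94},{"delta_pos": [0,0,0],"roll": 1.05},{"delta_pos": [0,0,0],"roll": 1.16},{"delta_pos": [0,0,0],"roll": 1.27},{"delta_pos": [0,0,0],"roll": 1.38},{"delta_pos": [0,0,0],"roll": 1.49},{"delta_pos": [0,0,0],"roll": 1.6},{"delta_pos": [0,0,0],"roll": 1.7},{"delta_pos": [0,0,0],"roll": 1.8},{"delta_pos": [0,0,0],"roll": 1.8},{"delta_pos": [0,0,0],"roll": 1.8}])

```text
t: 33.92
position: [0.4569, -0.1472, 0.2437]
eef_rot: [-0.018, 0.952, -0.306, 0.006]
wrist_force: [-0.4, 0.9, -2.8]
width: 0.0114
grasp_force: 29.7
```

Run:
```python
from h import *
o=robot.observe();print(o['joints'].round(3),o['position'],o['eef_rot'].round(3),o['wrist_force'],o['t'])
```

```text
[-0.336  0.17  -0.225  1.166  0.036 -2.854] [ 0.4568829  -0.14722133  0.24372676] [-0.018  0.952 -0.306  0.006] [-0.40521678  0.86938276 -2.79248271] 33.9167
```

drive_tool(increments=[{"delta_pos": [2,10,0],"roll": 0},{"delta_pos": [4,30,0],"roll": 0},{"delta_pos": [6,55,0],"roll": 0},{"delta_pos": [8,85,0],"roll": 0},{"delta_pos": [10,115,0],"roll": 0},{"delta_pos": [12,145,0],"roll": 0.04},{"delta_pos": [14,175,0],"roll": 0.09},{"delta_pos": [16,205,0],"roll": 0.14},{"delta_pos": [18,235,0],"roll": 0.2},{"delta_pos": [20,265,0],"roll": 0.26},{"delta_pos": [21,295,0],"roll": 0.32},{"delta_pos": [22,325,0],"roll": 0.38},{"delta_pos": [23,350,0],"roll": 0.44},{"delta_pos": [24,370,0],"roll": 0.5},{"delta_pos": [24,385,0],"roll": 0.55},{"delta_pos": [24,393,0],"roll": 0.6},{"delta_pos": [24,393,0],"roll": 0.64},{"delta_pos": [24,393,0],"roll": 0.67},{"delta_pos": [24,393,0],"roll": 0.67},{"delta_pos": [24,393,0],"roll": 0.67}])

```text
t: 35.58
position: [0.4801, 0.2463, 0.2434]
eef_rot: [-0.019, 1.0, 0.024, -0.001]
wrist_force: [0.4, -0.3, -1.8]
width: 0.0113
grasp_force: 29.7
```

drive_tool(increments=[{"delta_pos": [0,0,-10],"roll": 0},{"delta_pos": [0,0,-25],"roll": 0},{"delta_pos": [0,0,-45],"roll": 0},{"delta_pos": [0,0,-65],"roll": 0},{"delta_pos": [0,0,-78],"roll": 0},{"delta_pos": [0,0,-88],"roll": 0},{"delta_pos": [0,0,-88],"roll": 0},{"delta_pos": [0,0,-88],"roll": 0},{"delta_pos": [0,0,-88],"roll": 0},{"delta_pos": [0,0,-88],"roll": 0}])

```text
t: 36.42
position: [0.4815, 0.2461, 0.1565]
eef_rot: [-0.019, 1.0, 0.025, 0.0]
wrist_force: [-0.3, 0.5, -3.0]
width: 0.0115
grasp_force: 29.7
```

Run:
```python
from h import *
o=robot.observe();print(o['joints'].round(3),o['position'],o['eef_rot'].round(3))
c=cap('wrist','w5.png');s=cap('scene');np.save('w5.npy',c,allow_pickle=True);np.save('s5.npy',s,allow_pickle=True)
a=cv2.resize(c['image'][0:300,200:460],None,fx=1.4,fy=1.4)
x,y=proj(s,[.58,.25,.2]);x,y=int(x),int(y)
b=cv2.resize(s['image'][y-60:y+65,x-60:x+48],(364,420),interpolation=cv2.INTER_CUBIC)
cv2.imwrite('pics/g6.png',np.hstack([a,b])[:,:,::-1]); print(x,y)
```

```text
[ 0.452  0.317 -0.259  0.978  0.034 -2.739] [0.48147947 0.2461163  0.15648055] [-0.019  1.     0.025  0.   ]
413 163
```

View pics/g6.png

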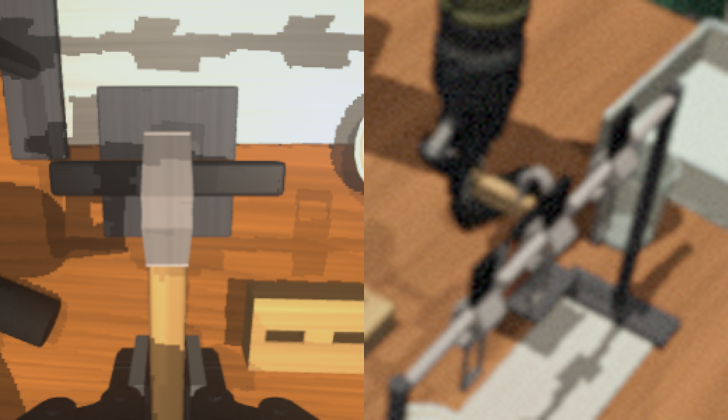

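Plate at the staging pose: hook ahead of hanger 1, upright, crop (540,180). I'll check the hanger tab positions and the plate pitch numerically.

```bash
cat > tabs.py <<'E'
from h import *
np.set_printoptions(precision=4,suppress=True)
def tabs(s,ys=(.252,.152,.052)):
    im=s['image']
    for y in ys:
        x=.6247-.0478*y
        u,v=proj(s,[x,y,.302]);u,v=int(round(u)),int(round(v))
        w=im[v-14:v+15,u-14:u+15].max(2)<50
        n,l,st,ce=cv2.connectedComponentsWithStats(w.astype(np.uint8))
        k=[i for i in range(1,n) if st[i,4]>15]
        for i in k:
            cu,cv=ce[i]+[u-14,v-14]
            o,d=ray(s,cu,cv);t=(x-o[0])/d[0];print(y,'n',st[i,4],st[i,:4],'->',o+t*d,'pred px',(u,v),(cu,cv))
E
python3 - <<'E'
from tabs import *
from pitch import *
tabs(np.load('s5.npy',allow_pickle=True).item())
c=np.load('w5.npy',allow_pickle=True).item()
pitch(c,[.482,.246,.156],.05,[(.038,.008,62),(-.038,.008,168.5),(-.003,.146,142)])
E
```

```text
0.252 n 54 [10  8  7 14] -> [0.6127 0.2446 0.3055] pred px (430, 141) (np.float64(428.6296296296296), np.float64(141.48148148148147))
0.252 n 44 [21 10  7 19] -> [0.6127 0.3316 0.2252] pred px (430, 141) (np.float64(440.04545454545456), np.float64(147.45454545454544))
0.152 n 105 [ 1  8 17 18] -> [0.6174 0.134  0.3087] pred px (410, 162) (np.float64(406.4095238095238), np.float64(163.74285714285713))
0.052 n 60 [11  8  7 15] -> [0.6222 0.0509 0.2998] pred px (388, 185) (np.float64(387.9166666666667), np.float64(185.58333333333334))
pitch(+ = front down) 0.03840773101589678 gx -0.07361510696399622 res [-0.718   1.0304 -0.0517]
```

drive_tool(increments=[{"delta_pos": [0,1,-1],"roll": 0},{"delta_pos": [5,2,-2],"roll": 0},{"delta_pos": [10,2,-2],"roll": 0},{"delta_pos": [15,2,-2],"roll": 0},{"delta_pos": [20,2,-2],"roll": 0},{"delta_pos": [25,2,-2],"roll": 0},{"delta_pos": [30,2,-2],"roll": 0},{"delta_pos": [35,2,-2],"roll": 0},{"delta_pos": [39,2,-2],"roll": 0},{"delta_pos": [43,2,-2],"roll": 0},{"delta_pos": [47,2,-2],"roll": 0},{"delta_pos": [51,2,-2],"roll": 0},{"delta_pos": [55,2,-2],"roll": 0},{"delta_pos": [59,2,-2],"roll": 0},{"delta_pos": [62,2,-2],"roll": 0},{"delta_pos": [62,2,-2],"roll": 0},{"delta_pos": [62,2,-2],"roll": 0}])

```text
t: 37.93
position: [0.5426, 0.2477, 0.1533]
eef_rot: [-0.018, 1.0, 0.025, -0.001]
wrist_force: [0.3, 0.1, -3.5]
width: 0.0116
grasp_force: 29.7
```

Run:
```python
from tabs import *
from pitch import *
c=cap('wrist','w6.png');s=cap('scene','s6.png');np.save('s6.npy',s,allow_pickle=True)
im=c['image']
# foot edges & hook: profile along column in between
for col in (280,357,319):
    g=im[:,col].astype(int).mean(1);d=np.abs(np.diff(g[40:220]));k=np.where(d>18)[0]+40;print(col,k)
tabs(s); print(robot.observe()['wrist_force'])
```

```text
280 [59 60 61 83 86 92]
357 [58 59 60 61 83 86 92]
319 [58 60 61 83 86 92]
0.252 n 29 [ 0  0  3 13] -> [0.6127 0.1651 0.3882] pred px (430, 141) (np.float64(416.7931034482759), np.float64(132.0344827586207))
0.252 n 51 [10  8  7 14] -> [0.6127 0.2457 0.3045] pred px (430, 141) (np.float64(428.7843137254902), np.float64(141.5686274509804))
0.252 n 49 [21 11  7 18] -> [0.6127 0.3316 0.2242] pred px (430, 141) (np.float64(439.9795918367347), np.float64(147.71428571428572))
0.152 n 267 [ 0  0 18 23] -> [0.6174 0.1139 0.3433] pred px (410, 162) (np.float64(403.7041198501873), np.float64(157.79026217228466))
0.052 n 55 [11  8  7 14] -> [0.6222 0.0502 0.2997] pred px (388, 185) (np.float64(387.74545454545455), np.float64(185.76363636363635))
[ 0.3415  0.457  -1.577 ]
```

drive_tool(increments=[{"delta_pos": [0,0,-3],"roll": 0},{"delta_pos": [0,0,-6],"roll": 0},{"delta_pos": [0,0,-9],"roll": 0},{"delta_pos": [0,0,-12],"roll": 0},{"delta_pos": [0,0,-15],"roll": 0},{"delta_pos": [0,0,-17],"roll": 0},{"delta_pos": [0,0,-19],"roll": 0},{"delta_pos": [0,0,-19],"roll": 0},{"delta_pos": [0,0,-19],"roll": 0}])

```text
t: 38.78
position: [0.5425, 0.2477, 0.1342]
eef_rot: [-0.018, 1.0, 0.025, -0.001]
wrist_force: [-0.8, -0.4, -2.8]
width: 0.0116
grasp_force: 29.7
```

drive_tool(increments=[{"delta_pos": [0,0,-1],"roll": 0},{"delta_pos": [0,0,-2],"roll": 0},{"delta_pos": [0,0,-3],"roll": 0},{"delta_pos": [0,0,-4],"roll": 0},{"delta_pos": [0,0,-4],"roll": 0},{"delta_pos": [0,0,-4],"roll": 0},{"delta_pos": [0,0,-4],"roll": 0}])

```text
t: 39.37
position: [0.5425, 0.2477, 0.1304]
eef_rot: [-0.018, 1.0, 0.025, -0.001]
wrist_force: [0.4, 0.4, -3.0]
width: 0.0112
grasp_force: 29.7
```

Run:
```python
from tabs import *
s=cap('scene');c=cap('wrist')
tabs(s,(.252,));o=robot.observe(); print(o['wrist_force'],o['wrist_torque'],o['position'])
for col in (280,357):
    g=c['image'][:,col].astype(int).mean(1);d=np.abs(np.diff(g[40:220]));print(col,np.where(d>18)[0]+40)
```

```text
0.252 n 25 [ 0  0  3 16] -> [0.6127 0.1646 0.3848] pred px (430, 141) (np.float64(416.44), np.float64(133.24))
0.252 n 45 [10  9  7 14] -> [0.6127 0.2462 0.3014] pred px (430, 141) (np.float64(428.6666666666667), np.float64(142.37777777777777))
0.252 n 46 [21 11  7 18] -> [0.6127 0.3317 0.2237] pred px (430, 141) (np.float64(439.97826086956525), np.float64(147.80434782608697))
[-0.3252  0.5236 -1.9952] [-0.0784  0.1813  0.0199] [0.5426 0.2477 0.1304]
280 [ 55  56  60  61  97 114 131 157]
357 [ 54  55  60  61  81  87  96 129 139]
```

drive_tool(increments=[{"delta_pos": [0,0,-1],"roll": 0},{"delta_pos": [0,0,-2],"roll": 0},{"delta_pos": [0,0,-3],"roll": 0},{"delta_pos": [0,0,-3],"roll": 0},{"delta_pos": [0,0,-3],"roll": 0}])

```text
t: 39.88
position: [0.5436, 0.2481, 0.1284]
eef_rot: [-0.019, 1.0, 0.025, 0.0]
wrist_force: [0.7, 1.0, 3.9]
width: 0.0114
grasp_force: 30.7
```

drive_tool(increments=[{"delta_pos": [0,0,-1],"roll": 0},{"delta_pos": [0,0,-2],"roll": 0},{"delta_pos": [0,0,-2],"roll": 0},{"delta_pos": [0,0,-2],"roll": 0},{"delta_pos": [0,0,-2],"roll": 0}])

```text
t: 40.3
position: [0.5438, 0.2482, 0.1265]
eef_rot: [-0.019, 1.0, 0.025, 0.001]
wrist_force: [0.6, -0.2, 5.4]
width: 0.0114
grasp_force: 30.9
```

Contact came at the predicted height, so I'll release.

drive_tool(increments=[{"delta_pos": [0,0,2],"roll": 0},{"delta_pos": [0,0,2],"roll": 0},{"delta_pos": [0,0,2],"roll": 0}])

```text
t: 40.55
position: [0.5423, 0.2477, 0.1272]
eef_rot: [-0.018, 1.0, 0.025, -0.001]
wrist_force: [0.7, 0.3, 2.6]
width: 0.0116
grasp_force: 30.4
```

drive_tool(increments=[{"delta_pos": [0,0,0],"roll": 0},{"delta_pos": [0,0,0],"roll": 0},{"delta_pos": [0,0,0],"roll": 0},{"delta_pos": [0,0,0],"roll": 0},{"delta_pos": [0,0,0],"roll": 0},{"delta_pos": [0,0,0],"roll": 0}], grip=0.5)

```text
t: 41.05
position: [0.5424, 0.2476, 0.1272]
eef_rot: [-0.018, 1.0, 0.025, -0.001]
wrist_force: [0.8, -0.5, -0.1]
width: 0.0429
grasp_force: 0.0
```

Run:
```python
from tabs import *
from hd import handles
c=cap('wrist');s=cap('scene')
handles(c,.054+.102)
for col in (280,357):
    g=c['image'][:,col].astype(int).mean(1);d=np.abs(np.diff(g[40:220]));print(col,np.where(d>18)[0]+40)
tabs(s,(.252,))
```

```text
px [493.  48.] n 2184 rect [5.946306228637695, 69.00017547607422] end [0.6452 0.2203] yaw -1.5119294583684444 len 0.06900158666623975 grasp [0.646  0.2063]
280 [ 54  55  58  59  97 137]
357 [ 53  54  57  58  81  87  96 140]
0.252 n 24 [ 0  0  3 15] -> [0.6127 0.1643 0.3862] pred px (430, 141) (np.float64(416.4583333333333), np.float64(132.875))
0.252 n 45 [10  9  7 14] -> [0.6127 0.2475 0.2998] pred px (430, 141) (np.float64(428.8222222222222), np.float64(142.57777777777778))
0.252 n 47 [21 10  7 19] -> [0.6127 0.332  0.2247] pred px (430, 141) (np.float64(440.0851063829787), np.float64(147.51063829787233))
```

Plate 1 seems to hang. I'm retreating upward, turning half round and looking at the other two plates.

drive_tool(increments=[{"delta_pos": [0,0,5],"roll": 0},{"delta_pos": [0,0,15],"roll": 0},{"delta_pos": [0,0,30],"roll": 0},{"delta_pos": [0,0,50],"roll": 0},{"delta_pos": [0,0,75],"roll": 0},{"delta_pos": [0,0,105],"roll": 0},{"delta_pos": [-15,0,135],"roll": -0.05},{"delta_pos": [-30,0,165],"roll": -0.13},{"delta_pos": [-50,-10,195],"roll": -0.23},{"delta_pos": [-50,-30,220],"roll": -0.33},{"delta_pos": [-50,-55,230],"roll": -0.43},{"delta_pos": [-50,-80,230],"roll": -0.53},{"delta_pos": [-50,-105,230],"roll": -0.63},{"delta_pos": [-50,-130,230],"roll": -0.74},{"delta_pos": [-50,-155,230],"roll": -0.85},{"delta_pos": [-50,-180,230],"roll": -0.96},{"delta_pos": [-50,-205,230],"roll": -1.07},{"delta_pos": [-50,-230,230],"roll": -1.18},{"delta_pos": [-50,-255,230],"roll": -1.29},{"delta_pos": [-50,-280,230],"roll": -1.4}])

```text
t: 42.82
position: [0.4923, -0.0335, 0.3586]
eef_rot: [-0.015, 0.779, -0.627, 0.012]
wrist_force: [-0.4, -0.3, -0.1]
width: 0.0425
grasp_force: 0.0
```

drive_tool(increments=[{"delta_pos": [5,-20,0],"roll": -0.1},{"delta_pos": [10,-40,0],"roll": -0.2},{"delta_pos": [15,-60,0],"roll": -0.3},{"delta_pos": [20,-80,0],"roll": -0.4},{"delta_pos": [25,-100,0],"roll": -0.5},{"delta_pos": [30,-120,0],"roll": -0.6},{"delta_pos": [35,-140,0],"roll": -0.7},{"delta_pos": [40,-160,0],"roll": -0.8},{"delta_pos": [45,-180,0],"roll": -0.9},{"delta_pos": [50,-200,0],"roll": -1.0},{"delta_pos": [55,-215,0],"roll": -1.1},{"delta_pos": [60,-225,0],"roll": -1.2},{"delta_pos": [65,-235,0],"roll": -1.3},{"delta_pos": [70,-240,0],"roll": -1.4},{"delta_pos": [75,-245,0],"roll": -1.5},{"delta_pos": [80,-248,0],"roll": -1.6},{"delta_pos": [87,-248,0],"roll": -1.7},{"delta_pos": [87,-248,0],"roll": -1.74},{"delta_pos": [87,-248,0],"roll": -1.74},{"delta_pos": [87,-248,0],"roll": -1.74}])

```text
t: 44.48
position: [0.5795, -0.2803, 0.3581]
eef_rot: [0.001, -0.026, 0.999, -0.019]
wrist_force: [-0.2, 1.1, -0.8]
width: 0.0426
grasp_force: 0.0
```

Run:
```python
from tabs import *
from hd import handles
c=cap('wrist','w7.png');s=cap('scene','s7.png')
o=robot.observe();print(o['joints'].round(3),o['position'],o['eef_rot'].round(3))
handles(c);tabs(s)
# plate1 in scene: hanging handle mask -> on plane z=.156
print('scene handles');handles(s,.102);handles(s,.156)
```

```text
[-0.435  0.459  0.49   1.583 -0.032 -0.487] [ 0.5794 -0.2803  0.358 ] [ 0.001 -0.026  0.999 -0.019]
px [ 4. 92.] n 243 rect [17.030969619750977, 47.162776947021484] end [ 0.4795 -0.7456] yaw -0.19378432475933383 len 0.04653333413698424 grasp [ 0.4932 -0.7483]
px [ 11. 126.] n 389 rect [24.380687713623047, 42.53517150878906] end [ 0.5324 -0.7535] yaw 0.001125912091632417 len 0.04291148474715297 grasp [ 0.5464 -0.7535]
px [266. 184.] n 341 rect [12.290263175964355, 67.92444610595703] end [ 0.5883 -0.3725] yaw 0.14718745019739055 len 0.06795619228957318 grasp [ 0.6022 -0.3705]
px [380. 195.] n 352 rect [12.127756118774414, 68.01355743408203] end [ 0.5943 -0.2041] yaw 0.17803907564399818 len 0.06801810079910145 grasp [ 0.608  -0.2016]
px [ 32. 224.] n 258 rect [26.401443481445312, 34.226104736328125] end [ 0.7109 -0.7853] yaw 1.374602645584821 len 0.035857440871033125 grasp [ 0.7137 -0.7716]
px [ 60. 349.] n 199 rect [25.556203842163086, 55.54286575317383] end [ 0.9939 -0.7714] yaw -1.4776006731362965 len 0.05798461268040399 grasp [ 0.9952 -0.7853]
0.252 n 28 [11 10  8 12] -> [0.6127 0.2585 0.2908] pred px (430, 141) (np.float64(430.4642857142857), np.float64(143.03571428571428))
0.252 n 40 [21 11  7 18] -> [0.6127 0.3313 0.2252] pred px (430, 141) (np.float64(440.0), np.float64(147.5))
0.152 n 60 [ 0  6  8 10] -> [0.6174 0.0945 0.3529] pred px (410, 162) (np.float64(399.56666666666666), np.float64(159.11666666666667))
0.152 n 40 [11  9  6 13] -> [0.6174 0.1508 0.2987] pred px (410, 162) (np.float64(409.625), np.float64(163.075))
0.052 n 52 [11  8  6 14] -> [0.6222 0.0505 0.2991] pred px (388, 185) (np.float64(387.7692307692308), np.float64(185.8846153846154))
scene handles
```

Run:
```python
from h import *
s=cap('scene');hsv=cv2.cvtColor(s['image'],cv2.COLOR_RGB2HSV)
for dx in(.02,.01,0,-.02,-.035,-.05,-.065,-.08,-.095,-.11):
    u,v=proj(s,[.6158+dx,.2495+dx*.05,.054+.098]);print('handle',dx,(round(u),round(v)),hsv[round(v),round(u)])
for dz in(.0,.004,.02,.04,.06,.08,.097):
    u,v=proj(s,[.6158,.2495+.02-.04,.054+dz]);print('copper',dz,(round(u),round(v)),hsv[round(v),round(u)])
for dx in(-.05,-.036,-.02,.02,.036,.05):
    u,v=proj(s,[.6158+dx,.2495-.03,.054+.008]);print('foot',dx,(round(u),round(v)),hsv[round(v),round(u)])
```

```text
handle 0.02 (427, 184) [ 13 146 171]
handle 0.01 (424, 183) [ 14 142 181]
handle 0 (421, 181) [ 14 138 159]
handle -0.02 (415, 178) [ 14 141 181]
handle -0.035 (410, 176) [ 16  31 156]
handle -0.05 (406, 174) [ 18  25 171]
handle -0.065 (402, 171) [ 16  48 154]
handle -0.08 (397, 169) [ 18 102 193]
handle -0.095 (393, 167) [ 17 103 189]
handle -0.11 (389, 165) [25 58 48]
copper 0.0 (412, 207) [ 6 22 57]
copper 0.004 (412, 206) [10 13 57]
copper 0.02 (413, 203) [13 27 67]
copper 0.04 (414, 198) [ 23  25 181]
copper 0.06 (415, 194) [ 22  24 198]
copper 0.08 (416, 189) [ 7 84 94]
copper 0.097 (417, 185) [ 11 102  85]
foot -0.05 (397, 199) [10 18 84]
foot -0.036 (401, 201) [  9  99 124]
foot -0.02 (405, 204) [ 12 135  85]
foot 0.02 (416, 211) [ 13  28 108]
foot 0.036 (421, 213) [ 21  29 143]
foot 0.05 (425, 216) [ 23  21 218]
```

Run:
```python
from h import *
s=cap('scene');im=s['image'];hsv=cv2.cvtColor(im,cv2.COLOR_RGB2HSV)
H,S,V=[hsv[...,i].astype(int) for i in range(3)]
ch=np.full(H.shape,'?')
ch[S<45]='g'; ch[(S<45)&(V<75)]='#'; ch[(S<45)&(V>185)]='w'
ch[(S>=45)&(H<=9)]='c'; ch[(S>=110)&(H>9)&(V>110)]='.'; ch[(S>=110)&(H>9)&(V<=110)]=','
ch[(S>=70)&(S<125)&(H>14)&(V>150)]='h'
for r in range(150,226,2):print(r,''.join(ch[r,380:446]))
u,v=proj(s,[.667,-.19,.05]);print('ref',hsv[int(v)-4:int(v)+5:4,int(u)])
```

```text
150 ........................................??gggggggggggggggg####gggg
152 ,......................................??gggwwggggggggggg#?##ggggg
154 ,,,?g???.........,,?#?,................?ggwwwgggggggggggg####ggggg
156 ..,c?gg??...,??#######??.......,,?....?gwwwgg???ggg?gggg####gggggg
158 ...,,?#g?###############,....cc##,..??wwwgggggggg?gggggg####gggggg
160 .,c?##??###########?##??,...,##?,,??wwwgggggggg?ggg??g?####ggggggg
162 c####?#?####?#########?,,,,c,,???ggwwgg???c???g?ggggggg####ggg???g
164 ??#########??#??#??,,,,,..,,??,?ggggg?...????ggggggggg#####gg??,..
166 ?###??###?##ccc,,,........,,?,##gg??.....????ggggggggg####gg??,.,,
168 ,#?,?##,,,,,,.h........????###ggg??......???ggggggggg####gg??,,,,,
170 .,,,,,,,.....hhhhhh..???ggg#gggggg??...????gggggggggg###gg??,,,,..
172 ..............hhhhhhh?gggggggggggggg???ggggggggggggg####gg??,,....
174 ..................hh?ggwwwgggggggggg???ggggggggggggg###ggg?.......
176 .................???ggwwgg?hh?gg????.....??gg???ggg###???.........
178 ..........,,.....??wwwwgggg????h????......?g?.....?#?c............
180 ........c#?,,...?wwwwggggggg??h
[... 947 characters left out ...]
www?.,.....
208 ...?...??.....?ggggggg?cccc,cccc?##gg###gggggwwwwwwwwwwww?........
210 ...?...?.....??gggggggcc.,,ccc###gggggggggggggwwwwwwwww?..........
212 ...?????...??wwwwgggggc??c??##gggggggggggggggwwwwwwww??...........
214 ..??ggg?..??wwwwggggggggg####gggggggggggggggwwwwwwww?.............
216 ..?gg?..??wwwwwgggggggggg###ggggggggggggggggggwwww??..............
218 ..?c?.??wwwwwwwwwwggggggggggggggggggggggggggggwww?................
220 ....??wwwwwwwwwwwwwwggggggggggggggggggggggggwww?..................
222 ..??wwwwwwwwwwwwwwwwwwwgggggggggggggggggggwww??...................
224 .??wwwwwwwwwwwwwwwwwwwwwwwggggggggggggggwwww?.....................
ref [[  8  36  57]
 [ 70  20  39]
 [ 10 141  76]]
```

The text map shows plate 1 hanging: handle (394,169)–(416,182) as predicted, copper upright. Plates B and C haven't moved. Picking B with the half-turn grip.

drive_tool(increments=[{"delta_pos": [14,35,-20],"roll": 0.06},{"delta_pos": [27,70,-50],"roll": 0.13},{"delta_pos": [27,77,-80],"roll": 0.13},{"delta_pos": [27,77,-115],"roll": 0.13},{"delta_pos": [27,77,-150],"roll": 0.13},{"delta_pos": [27,77,-180],"roll": 0.13},{"delta_pos": [27,77,-205],"roll": 0.13},{"delta_pos": [27,77,-230],"roll": 0.13},{"delta_pos": [27,77,-250],"roll": 0.13},{"delta_pos": [27,77,-265],"roll": 0.13},{"delta_pos": [27,77,-277],"roll": 0.13},{"delta_pos": [27,77,-284],"roll": 0.13},{"delta_pos": [27,77,-284],"roll": 0.13},{"delta_pos": [27,77,-284],"roll": 0.13},{"delta_pos": [27,77,-284],"roll": 0.13}])

```text
t: 45.93
position: [0.6073, -0.2036, 0.0745]
eef_rot: [0.003, -0.091, 0.996, -0.019]
wrist_force: [0.3, 0.1, 0.8]
width: 0.043
grasp_force: 0.0
```

drive_tool(increments=[{"delta_pos": [0,0,0],"roll": 0},{"delta_pos": [0,0,0],"roll": 0},{"delta_pos": [0,0,0],"roll": 0},{"delta_pos": [0,0,0],"roll": 0},{"delta_pos": [0,0,0],"roll": 0},{"delta_pos": [0,0,0],"roll": 0},{"delta_pos": [0,0,0],"roll": 0},{"delta_pos": [0,0,0],"roll": 0}], grip=0)

```text
t: 46.6
position: [0.6068, -0.203, 0.0744]
eef_rot: [0.003, -0.091, 0.996, -0.018]
wrist_force: [-2.2, 1.0, 5.9]
width: 0.0116
grasp_force: 29.7
```

drive_tool(increments=[{"delta_pos": [0,0,3],"roll": 0},{"delta_pos": [0,0,7],"roll": 0},{"delta_pos": [0,0,12],"roll": 0},{"delta_pos": [0,0,20],"roll": 0},{"delta_pos": [0,0,30],"roll": 0},{"delta_pos": [0,0,45],"roll": 0},{"delta_pos": [0,0,60],"roll": 0},{"delta_pos": [0,0,80],"roll": 0},{"delta_pos": [0,0,100],"roll": 0},{"delta_pos": [0,0,120],"roll": 0},{"delta_pos": [0,0,140],"roll": 0},{"delta_pos": [0,0,155],"roll": 0},{"delta_pos": [0,0,165],"roll": 0},{"delta_pos": [0,0,165],"roll": 0},{"delta_pos": [0,0,165],"roll": 0}])

```text
t: 47.85
position: [0.6068, -0.2034, 0.2389]
eef_rot: [0.003, -0.091, 0.996, -0.019]
wrist_force: [0.1, 0.6, -3.2]
width: 0.011
grasp_force: 29.2
```

```bash
cat > amap.py <<'E'
from h import *
def amap(im,r0,r1,c0,c1,sr=2,sc=1):
    hsv=cv2.cvtColor(im,cv2.COLOR_RGB2HSV);H,S,V=[hsv[...,i].astype(int) for i in range(3)]
    ch=np.full(H.shape,'?')
    ch[S<45]='g'; ch[(S<45)&(V<75)]='#'; ch[(S<45)&(V>185)]='w'
    ch[(S>=45)&(H<=9)]='c'; ch[(S>=110)&(H>9)&(V>110)]='.'; ch[(S>=110)&(H>9)&(V<=110)]=','
    ch[(S>=70)&(S<125)&(H>14)&(V>150)]='h'
    for r in range(r0,r1,sr):print(r,''.join(ch[r,c0:c1:sc]))
E
python3 - <<'E'
from amap import *
s=cap('scene');o=robot.observe();print(o['position'],o['eef_rot'].round(3),o['wrist_force'])
u,v=proj(s,o['position']);u,v=int(u),int(v);print(u,v)
amap(s['image'],v-36,v+56,u-20,u+56)
p=np.array(o['position']);d=np.array([np.cos(.18),np.sin(.18),0])
for n,x,z in(('end',-.086,.102),('bar',0,.100),('hookpk',-.003,.146),('footf',.038,.004),('footb',-.038,.004)):print(n,np.round(proj(s,p+[0,0,.019]+d*(x+.072)+[0,0,z-.092])))
E
```

```text
[ 0.60616162 -0.20322481  0.23771368] [ 0.002 -0.091  0.996 -0.018] [-0.26511337 -0.94472847 -3.25429705]
312 263
227 ..c#####?#########################?#??,?,,......................,,,,?####g?g
229 ..,#?#####?#####?###?####???#?????#???,,..........................,?#####ggg
231 ...,?######?###??#########?#??###??#??.............................??###??gg
233 ....c##?####?###???###????####??#?#,,..............................,c###??gg
235 .....c?##?#################??##?##,................................c##?#?ggg
237 ......,?#?##?######???###?#??#??#,................................,c####gggg
239 .......c?#############?####?c##?c.................................,c####?ggg
241 .....,?######?######?####,#?????,.................................,?###?g?gg
243 ,,#######g#####?c?###????#,?#?c,..................................,?###???g?
245 #######gggg#####???,##??###c,.....................................,###??gggg
247 #####gggggg###?#??,####?#?#c......................................c####ggggg
249 ####ggggggg###????#####,?##,......................................,###gggggg
251 ###ggggggg
[... 2126 characters left out ...]
...??gg?c.,?gggggggggggggggggg?,,.,,,.........
305 ....................................c?c?gggggggggggggggggg?,,,.,,,..........
307 ........................................??ggggggggggggggg?,,,..,,...........
309 ............................................cggggggggggg?,..,.,.,...........
311 ..............................................ccggggggc,,,,.,,..............
313 ..................................................??g?,,,,,,,,....,.........
315 ........................................................,,,.................
317 ............................................................,...............
end [306. 254.]
bar [340. 272.]
hookpk [340. 259.]
footf [354. 301.]
footb [325. 286.]
```

Plate B is held level. Retreating in x and then going along y to the staging point for hanger 2.

drive_tool(increments=[{"delta_pos": [-8,0,2],"roll": -0.01},{"delta_pos": [-25,0,2],"roll": -0.02},{"delta_pos": [-50,0,2],"roll": -0.03},{"delta_pos": [-75,5,2],"roll": -0.05},{"delta_pos": [-98,20,2],"roll": -0.07},{"delta_pos": [-114,45,2],"roll": -0.09},{"delta_pos": [-119,75,2],"roll": -0.11},{"delta_pos": [-119,107,2],"roll": -0.13},{"delta_pos": [-119,140,2],"roll": -0.13},{"delta_pos": [-119,173,2],"roll": -0.13},{"delta_pos": [-119,206,2],"roll": -0.13},{"delta_pos": [-119,238,2],"roll": -0.13},{"delta_pos": [-119,268,2],"roll": -0.13},{"delta_pos": [-119,295,2],"roll": -0.13},{"delta_pos": [-119,318,2],"roll": -0.13},{"delta_pos": [-119,336,2],"roll": -0.13},{"delta_pos": [-119,347,2],"roll": -0.13},{"delta_pos": [-119,350,2],"roll": -0.13},{"delta_pos": [-119,350,2],"roll": -0.13},{"delta_pos": [-119,350,2],"roll": -0.13}])

```text
t: 49.57
position: [0.4871, 0.1457, 0.24]
eef_rot: [0.001, -0.025, 1.0, -0.019]
wrist_force: [-0.2, 0.1, -2.6]
width: 0.0111
grasp_force: 29.5
```

drive_tool(increments=[{"delta_pos": [0,0,-10],"roll": 0},{"delta_pos": [0,0,-25],"roll": 0},{"delta_pos": [0,0,-45],"roll": 0},{"delta_pos": [0,0,-62],"roll": 0},{"delta_pos": [0,0,-76],"roll": 0},{"delta_pos": [0,0,-86],"roll": 0},{"delta_pos": [0,0,-86],"roll": 0},{"delta_pos": [0,0,-86],"roll": 0},{"delta_pos": [0,0,-86],"roll": 0}])

```text
t: 50.32
position: [0.4882, 0.1465, 0.155]
eef_rot: [0.002, -0.025, 1.0, -0.018]
wrist_force: [-0.1, -0.5, -2.2]
width: 0.0113
grasp_force: 29.4
```

Run:
```python
from tabs import *
s=cap('scene');o=robot.observe();print(o['position'],o['eef_rot'].round(3),o['joints'].round(2))
tabs(s,(.152,.052))
from amap import *
p=np.array(o['position']);d=np.array([np.cos(.05),np.sin(.05),0])
for n,x,z in(('end',-.086,.102),('hookpk',-.003,.146),('footf',.038,.004)):print(n,np.round(proj(s,p+[0,0,.019]+d*(x+.072)+[0,0,z-.092])))
amap(s['image'],150,250,350,440)
```

```text
[0.4885 0.1467 0.1553] [ 0.002 -0.025  1.    -0.018] [ 0.31  0.28 -0.31  0.98 -0.04  0.26]
0.152 n 83 [ 0  6  9 11] -> [0.6174 0.094  0.3538] pred px (410, 162) (np.float64(399.48192771084337), np.float64(158.97590361445782))
0.152 n 55 [11  9  7 13] -> [0.6174 0.1501 0.3012] pred px (410, 162) (np.float64(409.6181818181818), np.float64(162.4909090909091))
0.052 n 100 [ 3  7 16 16] -> [0.6222 0.0428 0.3044] pred px (388, 185) (np.float64(386.13), np.float64(186.15))
end [361. 170.]
hookpk [387. 172.]
footf [394. 212.]
150 ....,.,,????####??,####,#?##??,,,.,,,,,,,,,,,.........................??gggggggggggggggg#?
152 .,.,,,,,##??#######?##,##,#,##c,,,,.,,,,,,,,,,,,......................?gggwgggggggggggg##?
154 .,,,,,,c#####?####??????#,#??c,,,????.,,,,,,,,c,?##,,................??gwwggggggggggggg#?#
156 ....,cc#gg#####,##??c?,##???,,,,,,cgg?c,,c,,##,,#?,?#?,,,....,cc....??wwggggg?gggggggg####
158 ......?ggg####?##??#??c#??c,,,,,,,,???????#?????##c#??,,,,,,#?#,,.??wwwgggggggg??gggg?##?#
160 .....??ggg#?#??,#?????###c,,,,,,?##?,#??#??#?####???#?c,,,c##?c??ggwwgggggggg??????gg####g
162 ..
[... 3473 characters left out ...]
ggwwwwwwwww?.......................
236 ........,?###ggwwwwwwwwwwwwwwwwwwwwwwwwwwwwgggggggggggggwwwwwwww?.........................
238 ........,?###ggwwwwwwwwwwwwwwwwwwwgwwwwwwwwwwggggwwwwgwwwwwwww??..........................
240 ........,c###ggwwwwwwwwwwwwwwwwwgggwwwwwwwwggggwwwwwwwwwwwwww?............................
242 ........,####gggwwwwwwwwwwwwwwggggwwwwwwwwggggwwwwwwwwwwwww??.............................
244 ........?###???ggggggwwwggggggggwwwwwwwwggggwwwwwwwwwwwwwg?...............................
246 ........?###ggwwwwwggggggwwwwwwwwwwwwwggggwwwwwwwwwwwwww?.................................
248 ........c###ggwwwwwwwwwwwwwwwwwwwwwwwggggwwwwwwwwwwwww??..................................
```

Hook is at (387,172) as expected. Inserting into hanger 2.

drive_tool(increments=[{"delta_pos": [2,0,-1],"roll": 0},{"delta_pos": [6,0,-2],"roll": 0},{"delta_pos": [11,0,-2],"roll": 0},{"delta_pos": [16,0,-2],"roll": 0},{"delta_pos": [21,0,-2],"roll": 0},{"delta_pos": [26,0,-2],"roll": 0},{"delta_pos": [31,0,-2],"roll": 0},{"delta_pos": [36,0,-2],"roll": 0},{"delta_pos": [40,0,-2],"roll": 0},{"delta_pos": [44,0,-2],"roll": 0},{"delta_pos": [48,0,-2],"roll": 0},{"delta_pos": [52,0,-2],"roll": 0},{"delta_pos": [56,0,-2],"roll": 0},{"delta_pos": [60,0,-2],"roll": 0},{"delta_pos": [60,0,-2],"roll": 0},{"delta_pos": [60,0,-2],"roll": 0}])

```text
t: 51.7
position: [0.5477, 0.1467, 0.1523]
eef_rot: [0.001, -0.026, 1.0, -0.018]
wrist_force: [-0.6, 0.4, -2.3]
width: 0.0114
grasp_force: 29.4
```

Run:
```python
from tabs import *
s=cap('scene');o=robot.observe();print(o['position'],o['wrist_force'])
tabs(s,(.152,))
```

```text
[0.5474 0.1466 0.1523] [ 0.6745 -1.0436 -2.8012]
0.152 n 104 [ 0  0  9 18] -> [0.6174 0.0906 0.3616] pred px (410, 162) (np.float64(399.09615384615387), np.float64(157.29807692307693))
0.152 n 49 [11  9  6 13] -> [0.6174 0.1497 0.2997] pred px (410, 162) (np.float64(409.44897959183675), np.float64(163.0))
```

drive_tool(increments=[{"delta_pos": [0,0,-3],"roll": 0},{"delta_pos": [0,0,-6],"roll": 0},{"delta_pos": [0,0,-9],"roll": 0},{"delta_pos": [0,0,-12],"roll": 0},{"delta_pos": [0,0,-14],"roll": 0},{"delta_pos": [0,0,-14],"roll": 0},{"delta_pos": [0,0,-14],"roll": 0}])

```text
t: 52.33
position: [0.5473, 0.1466, 0.1381]
eef_rot: [0.001, -0.026, 0.999, -0.018]
wrist_force: [0.2, 0.3, -2.4]
width: 0.0111
grasp_force: 29.5
```

Past the point where the tip would have landed on the bar, and still no contact. Continuing down.

drive_tool(increments=[{"delta_pos": [0,0,-2],"roll": 0},{"delta_pos": [0,0,-4],"roll": 0},{"delta_pos": [0,0,-6],"roll": 0},{"delta_pos": [0,0,-8],"roll": 0},{"delta_pos": [0,0,-8],"roll": 0},{"delta_pos": [0,0,-8],"roll": 0}])

```text
t: 52.83
position: [0.5474, 0.1466, 0.1301]
eef_rot: [0.001, -0.026, 1.0, -0.018]
wrist_force: [0.6, -0.1, -2.5]
width: 0.0113
grasp_force: 29.5
```

drive_tool(increments=[{"delta_pos": [0,0,-1],"roll": 0},{"delta_pos": [0,0,-2],"roll": 0},{"delta_pos": [0,0,-2],"roll": 0},{"delta_pos": [0,0,-2],"roll": 0}])

```text
t: 53.17
position: [0.5483, 0.1469, 0.129]
eef_rot: [0.002, -0.026, 1.0, -0.018]
wrist_force: [-0.3, -0.8, 1.6]
width: 0.0117
grasp_force: 30.0
```

Contact at 0.129, same as before. Lower 1 mm, release, lift, and turn to look at the last plate.

drive_tool(increments=[{"delta_pos": [0,0,-1],"roll": 0},{"delta_pos": [0,0,-1],"roll": 0},{"delta_pos": [0,0,-1],"roll": 0}])

```text
t: 53.42
position: [0.5486, 0.1469, 0.1283]
eef_rot: [0.002, -0.026, 1.0, -0.018]
wrist_force: [-0.2, -0.3, 3.5]
width: 0.0115
grasp_force: 30.5
```

drive_tool(increments=[{"delta_pos": [0,0,0],"roll": 0},{"delta_pos": [0,0,0],"roll": 0},{"delta_pos": [0,0,0],"roll": 0},{"delta_pos": [0,0,0],"roll": 0},{"delta_pos": [0,0,0],"roll": 0},{"delta_pos": [0,0,0],"roll": 0}], grip=0.5)

```text
t: 53.92
position: [0.5473, 0.1466, 0.127]
eef_rot: [0.001, -0.026, 0.999, -0.018]
wrist_force: [-0.4, -0.5, 0.2]
width: 0.0427
grasp_force: 0.0
```

drive_tool(increments=[{"delta_pos": [0,0,5],"roll": 0},{"delta_pos": [0,0,15],"roll": 0},{"delta_pos": [0,0,30],"roll": 0},{"delta_pos": [0,0,50],"roll": 0},{"delta_pos": [0,0,75],"roll": 0},{"delta_pos": [0,0,105],"roll": 0},{"delta_pos": [-15,0,135],"roll": 0},{"delta_pos": [-30,0,165],"roll": 0},{"delta_pos": [-50,-10,195],"roll": 0},{"delta_pos": [-50,-30,220],"roll": 0},{"delta_pos": [-50,-60,230],"roll": 0},{"delta_pos": [-50,-95,230],"roll": 0},{"delta_pos": [-50,-130,230],"roll": 0},{"delta_pos": [-50,-165,230],"roll": 0},{"delta_pos": [-50,-200,230],"roll": 0},{"delta_pos": [-50,-235,230],"roll": 0},{"delta_pos": [-50,-270,230],"roll": 0},{"delta_pos": [-50,-305,230],"roll": 0},{"delta_pos": [-40,-335,230],"roll": 0},{"delta_pos": [-20,-360,230],"roll": 0}])

```text
t: 55.58
position: [0.5258, -0.2156, 0.3596]
eef_rot: [0.002, -0.024, 1.0, -0.019]
wrist_force: [-0.0, 0.0, -0.1]
width: 0.0428
grasp_force: 0.0
```

drive_tool(increments=[{"delta_pos": [10,-25,0],"roll": 0.02},{"delta_pos": [30,-50,0],"roll": 0.04},{"delta_pos": [50,-75,0],"roll": 0.06},{"delta_pos": [62,-95,0],"roll": 0.08},{"delta_pos": [70,-110,0],"roll": 0.09},{"delta_pos": [72,-118,0],"roll": 0.09},{"delta_pos": [72,-118,0],"roll": 0.09},{"delta_pos": [72,-118,0],"roll": 0.09}])

```text
t: 56.25
position: [0.5992, -0.3311, 0.3577]
eef_rot: [0.002, -0.07, 0.997, -0.018]
wrist_force: [-0.7, 0.5, -0.9]
width: 0.0427
grasp_force: 0.0
```

Run:
```python
from tabs import *
from hd import handles
from amap import *
c=cap('wrist','w8.png');s=cap('scene','s8.png')
o=robot.observe();print(o['position'],o['eef_rot'].round(3))
handles(c);tabs(s)
d=np.array([np.cos(.05),np.sin(.05),0])
for P in ([.5435,.248,.127],[.548,.1467,.127]):
  for n,x,z in(('end',-.086,.102),('hookpk',-.003,.146),('footf',.038,.004),('footb',-.038,.004)):print(n,np.round(proj(s,np.array(P)+[0,0,.019]+d*(x+.072)+[0,0,z-.092])))
amap(s['image'],154,236,360,440)
```

```text
[ 0.599  -0.3303  0.3583] [ 0.002 -0.071  0.997 -0.018]
px [ 5. 40.] n 575 rect [20.781124114990234, 66.7783432006836] end [ 0.4613 -0.784 ] yaw -0.11722900321724165 len 0.06627674157976654 grasp [ 0.4752 -0.7856]
px [13. 90.] n 521 rect [22.505859375, 52.46092224121094] end [ 0.5365 -0.7899] yaw -0.008854196605660223 len 0.05245162467423785 grasp [ 0.5505 -0.79  ]
px [300. 170.] n 349 rect [11.565972328186035, 67.62258911132812] end [ 0.5892 -0.3723] yaw 0.15212001680031237 len 0.06763790970564998 grasp [ 0.6031 -0.3702]
px [ 35. 195.] n 295 rect [25.94219970703125, 35.2085075378418] end [ 0.7178 -0.8042] yaw 1.4260127014624107 len 0.03627548771324095 grasp [ 0.7198 -0.7903]
px [ 52. 328.] n 215 rect [25.617467880249023, 52.05756759643555] end [ 1.0013 -0.7905] yaw -1.5180238602728096 len 0.0536264319798261 grasp [ 1.0021 -0.8045]
0.252 n 43 [10  8  7 14] -> [0.6127 0.2488 0.3015] pred px (430, 141) (np.float64(429.2093023255814), np.float64(141.8372093023256))
0.252 n 39 [21 11  7 18] -> [0.6127 0.3311 0.2258] pred px (430, 141) (np.float64(440.0), np.float64(147.3846153846154))
0.
[... 3325 characters left out ...]
gggggwwww?..........
220 c?###,.................?ggggggggg?,,,ccc??###ggggggggggwwwgggggwwww?............
222 ?###c,????????........cgggggggggccc,,,cc####gggggggggggwwwwwwwwwww?.............
224 c?###ggwwwwwwwww??h?.??gggggggggc,,,cc?#####ggggggggggwwwwwwwwww?...............
226 ?####?ggwwwwwwwwwwwwwwwgggggggggc,,cc#######gggggggggggwwwwwww??................
228 ?####?ggwwwwwwwwwwwwwwwwwgggg##?c??########ggggggggggggggwww??..................
230 #?###ggggwwwwwwwwwwwwwwwggggggg######gggggggggggggggggggwww?....................
232 ####?gggggwwwwwwwwwwwwwwwgggggggggg#ggggggggggggggggggwww??.....................
234 ?###ggggggggwwwwwwwwwwwwwgwwwwggggggggggggggggggggggwwww?.......................
```

Both plates hang as predicted, with handle ends at (396,168) and (376,186). The last plate hasn't moved, so I'm picking it.

drive_tool(increments=[{"delta_pos": [1,-20,-20],"roll": 0.01},{"delta_pos": [1,-38,-50],"roll": 0.01},{"delta_pos": [1,-40,-80],"roll": 0.01},{"delta_pos": [1,-40,-115],"roll": 0.01},{"delta_pos": [1,-40,-150],"roll": 0.01},{"delta_pos": [1,-40,-180],"roll": 0.01},{"delta_pos": [1,-40,-205],"roll": 0.01},{"delta_pos": [1,-40,-230],"roll": 0.01},{"delta_pos": [1,-40,-250],"roll": 0.01},{"delta_pos": [1,-40,-265],"roll": 0.01},{"delta_pos": [1,-40,-277],"roll": 0.01},{"delta_pos": [1,-40,-284],"roll": 0.01},{"delta_pos": [1,-40,-284],"roll": 0.01},{"delta_pos": [1,-40,-284],"roll": 0.01},{"delta_pos": [1,-40,-284],"roll": 0.01}])

```text
t: 57.6
position: [0.6013, -0.3714, 0.0749]
eef_rot: [0.003, -0.076, 0.997, -0.019]
wrist_force: [-1.2, -0.1, -0.6]
width: 0.0426
grasp_force: 0.0
```

drive_tool(increments=[{"delta_pos": [0,0,0],"roll": 0},{"delta_pos": [0,0,0],"roll": 0},{"delta_pos": [0,0,0],"roll": 0},{"delta_pos": [0,0,0],"roll": 0},{"delta_pos": [0,0,0],"roll": 0},{"delta_pos": [0,0,0],"roll": 0},{"delta_pos": [0,0,0],"roll": 0},{"delta_pos": [0,0,0],"roll": 0}], grip=0)

```text
t: 58.27
position: [0.6009, -0.3714, 0.0744]
eef_rot: [0.002, -0.076, 0.997, -0.018]
wrist_force: [-1.8, 0.2, 5.1]
width: 0.0119
grasp_force: 29.9
```

drive_tool(increments=[{"delta_pos": [0,0,3],"roll": 0},{"delta_pos": [0,0,7],"roll": 0},{"delta_pos": [0,0,12],"roll": 0},{"delta_pos": [0,0,20],"roll": 0},{"delta_pos": [0,0,30],"roll": 0},{"delta_pos": [0,0,45],"roll": 0},{"delta_pos": [0,0,60],"roll": 0},{"delta_pos": [0,0,80],"roll": 0},{"delta_pos": [0,0,100],"roll": 0},{"delta_pos": [0,0,120],"roll": 0},{"delta_pos": [0,0,140],"roll": 0},{"delta_pos": [0,0,155],"roll": 0},{"delta_pos": [0,0,165],"roll": 0},{"delta_pos": [0,0,165],"roll": 0},{"delta_pos": [0,0,165],"roll": 0}])

```text
t: 59.52
position: [0.6008, -0.3715, 0.2389]
eef_rot: [0.002, -0.076, 0.997, -0.019]
wrist_force: [-1.2, -0.1, -3.3]
width: 0.0115
grasp_force: 29.3
```

drive_tool(increments=[{"delta_pos": [-8,0,2],"roll": -0.01},{"delta_pos": [-25,0,2],"roll": -0.02},{"delta_pos": [-50,5,2],"roll": -0.03},{"delta_pos": [-75,20,2],"roll": -0.05},{"delta_pos": [-95,45,2],"roll": -0.07},{"delta_pos": [-108,75,2],"roll": -0.09},{"delta_pos": [-113,108,2],"roll": -0.1},{"delta_pos": [-113,142,2],"roll": -0.1},{"delta_pos": [-113,176,2],"roll": -0.1},{"delta_pos": [-113,210,2],"roll": -0.1},{"delta_pos": [-113,244,2],"roll": -0.1},{"delta_pos": [-113,278,2],"roll": -0.1},{"delta_pos": [-113,310,2],"roll": -0.1},{"delta_pos": [-113,340,2],"roll": -0.1},{"delta_pos": [-113,367,2],"roll": -0.1},{"delta_pos": [-113,390,2],"roll": -0.1},{"delta_pos": [-111,407,2],"roll": -0.1},{"delta_pos": [-108,415,2],"roll": -0.1},{"delta_pos": [-108,417,2],"roll": -0.1},{"delta_pos": [-108,417,2],"roll": -0.1}])

```text
t: 61.18
position: [0.492, 0.0455, 0.2397]
eef_rot: [0.0, -0.026, 0.999, -0.019]
wrist_force: [-0.7, 0.3, -1.4]
width: 0.0114
grasp_force: 29.4
```

drive_tool(increments=[{"delta_pos": [0,0,-10],"roll": 0},{"delta_pos": [0,0,-25],"roll": 0},{"delta_pos": [0,0,-45],"roll": 0},{"delta_pos": [0,0,-62],"roll": 0},{"delta_pos": [0,0,-76],"roll": 0},{"delta_pos": [0,0,-88],"roll": 0},{"delta_pos": [0,0,-88],"roll": 0},{"delta_pos": [0,0,-88],"roll": 0},{"delta_pos": [0,0,-88],"roll": 0}])

```text
t: 61.93
position: [0.4929, 0.0449, 0.153]
eef_rot: [0.001, -0.025, 1.0, -0.018]
wrist_force: [0.1, 0.9, -2.4]
width: 0.0117
grasp_force: 29.4
```

Run:
```python
from tabs import *
from amap import *
s=cap('scene');o=robot.observe();print(o['position'],o['eef_rot'].round(3),o['wrist_force'])
tabs(s,(.052,))
p=np.array(o['position']);d=np.array([np.cos(.05),np.sin(.05),0])
for n,x,z in(('end',-.086,.102),('hookpk',-.003,.146),('footf',.038,.004)):print(n,np.round(proj(s,p+[0,0,.019]+d*(x+.072)+[0,0,z-.092])))
amap(s['image'],178,246,336,400)
```

```text
[0.4933 0.0451 0.1532] [ 0.002 -0.025  1.    -0.018] [ 0.4369 -0.9889 -1.6867]
0.052 n 69 [11  8  8 14] -> [0.6222 0.0503 0.3024] pred px (388, 185) (np.float64(387.8840579710145), np.float64(185.0))
end [339. 191.]
hookpk [365. 194.]
footf [374. 235.]
178 ####?#,?,##,?##?#?#,........,,,,,,,,,,,,,,,,,,,,,,,,,?#?,,,,,?gg
180 g####?#?#?,,,??###c............,,,,,,,,,,,,,,,,,,,,,#?#??c,?ggww
182 g#######??#??#?,,c,................,,,,,,,,,,,,,,?c#???c,??gwwwg
184 #?,??,##??#,??,,,...................,,,,,,.,,.,,,c#?,?#??gwwwgg?
186 #?,?#,##????#,,......................,,..hhh...,,cc,#???ggggg?..
188 g#?,???##??##?.hhh......................hhhhhhh.,,,,?##gggg?,,,.
190 ###?cc?#?##??hhhhhhh........................hhh???,,##ggg??,,.??
192 ??#?#?###?c????.hhhhhhhhh............,,,,,,????g###ggggggg?..?gg
194 ?##?##????,,??.hhhhhhhhhhh?????....,,,c,,,??gggggggggggggg????gg
196 .,#??###???hhhhhhhhhhhhh?gggggg??..,,,,,,,?ggggggggggggggg?hh?g?
198 h.c?###g?,.hhhhhhhhhhhh?gg????ggg?,,,,,,,,?ggwwwggggggggg??h???h
200 h.,##?##?,?..?hhhhhhhh??g?...?ggggg?,,,,,?ggwwggggggggg??,...?hh
202 hh.,?#??hhh?.,?
[... 798 characters left out ...]
ggccc,,c##
226 ..........??ggggggc.,,cc########gggggggggg???ggggggggggcc,ccc###
228 ........?cggggggggc.,ccc######ggggggggggggg?gggggggg###?c??#####
230 ........?gggggggg?.c,cc?###?##ggggggggggggwwwwwwggggggg?#####ggg
232 ..........?cgggggccc,c?c######gggggggggggwwwwwwwwgggggggggg##ggg
234 .............?cggccccg#######ggggggggg?ggggwwwwwwgwwwgggggg?gggg
236 ................c?cgggg######gggggggg??g?gggg?gwwgwwwwwwgggggggg
238 .................,?##g#######gggggg???ggggg?ggwwggwwwwwwwwgggggg
240 ................,,,,,c?#####ggggg??g?gg?gggggwgggwwwwwwwgggggwww
242 ....................,,######ggg?ggggg??gggggggggwwwwwwwwggggwwww
244 .....................,c#####ggggggggggggggggggwwwwwwwwggggwwwwww
```

drive_tool(increments=[{"delta_pos": [2,1,0],"roll": 0},{"delta_pos": [6,1,0],"roll": 0},{"delta_pos": [11,1,0],"roll": 0},{"delta_pos": [16,1,0],"roll": 0},{"delta_pos": [21,1,0],"roll": 0},{"delta_pos": [26,1,0],"roll": 0},{"delta_pos": [31,1,0],"roll": 0},{"delta_pos": [36,1,0],"roll": 0},{"delta_pos": [40,1,0],"roll": 0},{"delta_pos": [44,1,0],"roll": 0},{"delta_pos": [48,1,0],"roll": 0},{"delta_pos": [52,1,0],"roll": 0},{"delta_pos": [56,1,0],"roll": 0},{"delta_pos": [60,1,0],"roll": 0},{"delta_pos": [60,1,0],"roll": 0},{"delta_pos": [60,1,0],"roll": 0}])

```text
t: 63.32
position: [0.5527, 0.0467, 0.1523]
eef_rot: [0.001, -0.026, 1.0, -0.018]
wrist_force: [0.9, -0.1, -2.3]
width: 0.0116
grasp_force: 29.4
```

drive_tool(increments=[{"delta_pos": [0,0,-3],"roll": 0},{"delta_pos": [0,0,-6],"roll": 0},{"delta_pos": [0,0,-9],"roll": 0},{"delta_pos": [0,0,-12],"roll": 0},{"delta_pos": [0,0,-14],"roll": 0},{"delta_pos": [0,0,-14],"roll": 0},{"delta_pos": [0,0,-14],"roll": 0}])

```text
t: 63.9
position: [0.5524, 0.0467, 0.1381]
eef_rot: [0.001, -0.026, 1.0, -0.018]
wrist_force: [0.5, 0.2, -2.9]
width: 0.0112
grasp_force: 29.4
```

drive_tool(increments=[{"delta_pos": [0,0,-2],"roll": 0},{"delta_pos": [0,0,-4],"roll": 0},{"delta_pos": [0,0,-6],"roll": 0},{"delta_pos": [0,0,-8],"roll": 0},{"delta_pos": [0,0,-8],"roll": 0},{"delta_pos": [0,0,-8],"roll": 0}])

```text
t: 64.4
position: [0.5524, 0.0467, 0.1301]
eef_rot: [0.001, -0.026, 1.0, -0.018]
wrist_force: [-0.9, -0.6, -2.1]
width: 0.0114
grasp_force: 29.4
```

drive_tool(increments=[{"delta_pos": [0,0,-1],"roll": 0},{"delta_pos": [0,0,-2],"roll": 0},{"delta_pos": [0,0,-3],"roll": 0},{"delta_pos": [0,0,-3],"roll": 0},{"delta_pos": [0,0,-3],"roll": 0}])

```text
t: 64.82
position: [0.5538, 0.0468, 0.1284]
eef_rot: [0.002, -0.026, 1.0, -0.018]
wrist_force: [-0.1, 0.1, 5.4]
width: 0.0117
grasp_force: 30.4
```

Contact again at the same height. Releasing and retreating clear, then a check.

drive_tool(increments=[{"delta_pos": [0,0,0],"roll": 0},{"delta_pos": [0,0,0],"roll": 0},{"delta_pos": [0,0,0],"roll": 0},{"delta_pos": [0,0,0],"roll": 0},{"delta_pos": [0,0,0],"roll": 0},{"delta_pos": [0,0,0],"roll": 0}], grip=0.5)

```text
t: 65.32
position: [0.5523, 0.0467, 0.1271]
eef_rot: [0.001, -0.026, 1.0, -0.018]
wrist_force: [0.3, 0.0, 0.7]
width: 0.0427
grasp_force: 0.0
```

drive_tool(increments=[{"delta_pos": [0,0,5],"roll": 0},{"delta_pos": [0,0,15],"roll": 0},{"delta_pos": [0,0,30],"roll": 0},{"delta_pos": [0,0,50],"roll": 0},{"delta_pos": [0,0,75],"roll": 0},{"delta_pos": [0,0,105],"roll": 0},{"delta_pos": [-15,0,135],"roll": 0},{"delta_pos": [-30,0,165],"roll": 0},{"delta_pos": [-60,-10,195],"roll": 0},{"delta_pos": [-90,-30,220],"roll": 0},{"delta_pos": [-120,-60,230],"roll": 0},{"delta_pos": [-150,-95,230],"roll": 0},{"delta_pos": [-150,-130,230],"roll": 0},{"delta_pos": [-150,-165,230],"roll": 0},{"delta_pos": [-150,-200,230],"roll": 0},{"delta_pos": [-150,-220,230],"roll": 0},{"delta_pos": [-150,-220,230],"roll": 0},{"delta_pos": [-150,-220,230],"roll": 0},{"delta_pos": [-150,-220,230],"roll": 0}])

```text
t: 66.9
position: [0.4024, -0.1729, 0.3579]
eef_rot: [0.001, -0.026, 1.0, -0.018]
wrist_force: [0.0, 0.2, -0.8]
width: 0.0428
grasp_force: 0.0
```

Run:
```python
from tabs import *
from amap import *
s=cap('scene','s9.png')
tabs(s)
d=np.array([np.cos(.05),np.sin(.05),0])
for P in ([.5435,.248,.127],[.548,.1467,.127],[.553,.047,.127]):
  print([(n,np.round(proj(s,np.array(P)+[0,0,.019]+d*(x+.072)+[0,0,z-.092])).astype(int)) for n,x,z in(('end',-.086,.102),('hookpk',-.003,.146),('footf',.038,.004))])
amap(s['image'],160,262,346,440)
```

```text
0.252 n 45 [10  8  7 14] -> [0.6127 0.2485 0.3008] pred px (430, 141) (np.float64(429.1111111111111), np.float64(142.0888888888889))
0.252 n 43 [21 10  7 19] -> [0.6127 0.3318 0.2252] pred px (430, 141) (np.float64(440.09302325581393), np.float64(147.3953488372093))
0.152 n 72 [ 0  6  8 11] -> [0.6174 0.0931 0.3534] pred px (410, 162) (np.float64(399.2638888888889), np.float64(159.26388888888889))
0.152 n 44 [11  9  7 14] -> [0.6174 0.1515 0.297 ] pred px (410, 162) (np.float64(409.70454545454544), np.float64(163.38636363636363))
0.052 n 49 [11  9  7 13] -> [0.6222 0.0531 0.2959] pred px (388, 185) (np.float64(388.265306122449), np.float64(186.18367346938777))
[('end', array([396, 167])), ('hookpk', array([423, 169])), ('footf', array([427, 208]))]
[('end', array([377, 186])), ('hookpk', array([404, 189])), ('footf', array([409, 229]))]
[('end', array([356, 208])), ('hookpk', array([383, 212])), ('footf', array([391, 251]))]
160 ...................................,???###?###c##########?,...,c##c,??wwwggggggggg?g??gg?#####
162 .................................,?#####?####?#########??c
[... 4187 characters left out ...]
.......
248 ...........,?###ggggggggggc,,ccc#####ggggggggggggggggwwwww??..................................
250 ...........,####ggwgggggg?cccc####gggggggggggggggggggwwwg?....................................
252 ...........?####ggwgggggg########ggggggggggggggggggwwww??.....................................
254 ........????###gggwwwwggggg#####gggggggggggggggggwwwww?.......................................
256 ......??wwgg###ggwwwwwwwwgggggggggggggggggggggggwwww?.........................................
258 .....?wwwwgg###ggwwwwwwwwwwwgggggggggggggggggggwww??..........................................
260 ...??wwwwgg###ggwwwwwwwwwwgggggggggggggggggggwwww?............................................
```

All three plates match their predicted hanging poses, with handle ends at (396,168), (376,186) and (356,208). I'll let them settle and hand in.

drive_tool(increments=[{"delta_pos": [0,0,0],"roll": 0},{"delta_pos": [0,0,0],"roll": 0},{"delta_pos": [0,0,0],"roll": 0},{"delta_pos": [0,0,0],"roll": 0},{"delta_pos": [0,0,0],"roll": 0},{"delta_pos": [0,0,0],"roll": 0},{"delta_pos": [0,0,0],"roll": 0},{"delta_pos": [0,0,0],"roll": 0},{"delta_pos": [0,0,0],"roll": 0},{"delta_pos": [0,0,0],"roll": 0},{"delta_pos": [0,0,0],"roll": 0},{"delta_pos": [0,0,0],"roll": 0},{"delta_pos": [0,0,0],"roll": 0},{"delta_pos": [0,0,0],"roll": 0},{"delta_pos": [0,0,0],"roll": 0},{"delta_pos": [0,0,0],"roll": 0},{"delta_pos": [0,0,0],"roll": 0},{"delta_pos": [0,0,0],"roll": 0},{"delta_pos": [0,0,0],"roll": 0},{"delta_pos": [0,0,0],"roll": 0}])

```text
t: 68.62
position: [0.4026, -0.1733, 0.3573]
eef_rot: [0.001, -0.026, 1.0, -0.018]
wrist_force: [0.0, -1.0, 0.1]
width: 0.0425
grasp_force: 0.0
```

```bash
python3 -c "
from h import *
a=cap('scene')['image'].astype(int);b=cap('scene')['image'].astype(int)
print('motion',np.abs(a-b)[150:262,346:440].mean())
print(robot.finish_job())"
```

```text
motion 2.9070098784194527
the job is handed in; nothing more can be done
None
```

All three plates in the scene were hung on their own hangers on the rail and the job was handed in at about 69 s; the last camera check put each plate where a hanging one should be, but hand-in gave no verdict.

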